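# Clamp the bearing housing with the lift-off crank

### The arm

A 6-joint arm with a two-finger parallel gripper is mounted at the origin on the work surface. World frame = base frame: x ahead of the robot, y to its left, z up, the work surface at z = 0. Lengths are in m, angles in rad, forces in N, time in s.
With the tool pointing down it reaches from about 0.4 to 0.825 m from the base axis. Payload 7 kg.
Tool frame: the origin (TCP) lies at the very end of the fingers, on their centre line; the grasp point (between the pads) lies robot.pinch_z behind it (robot.pinch_z is the distance from the TCP to the grasp point, in m); x points along the fingers, z is the direction in which the jaws open and shut, and the axes are right-handed (so a half turn about x gives the same grasp; the last joint's range is limited). The gripper opens to 88 mm and grips with 3 to 60 N. Pads are 19 mm wide; open, the fingers measure 130 mm over their backs; the gripper's body (78 mm by 193 mm) begins 47 mm behind the grasp point.
Start: joints at [-0.897, 0.359, 0.012, 0, -1.224, -0.288], TCP at [0.254, -0.625, 0.227] pointing down, gripper open.
Joint ranges: [-3.07, 3.07], [-1.43, 2.12], [-1.02, 1.25], [-3.03, 1.67], [-3.05, -0], [-3.03, 3.03]. Speed limits (rad/s): [2.39, 2.39, 3.01, 3.14, 3.14, 3.14].

### API

Orientations are given as [roll, pitch, yaw] about the fixed x, y, z axes, in that order (R = Rz(yaw) Ry(pitch) Rx(roll)).
In Python, from plant import robot gives the robot as it stands.
- The arm moves only by the shell command python3 -m creep 'ROWS' [FORCE]. ROWS is JSON, a list of rows, each an object with "slide": the shift along the tool's x, y, z in m, a list of three; "twist": the turn, a rotation vector about the tool's x, y, z in degrees, a list of three; "claw": the finger opening in m, from 0 to 0.0876. A call has 1 to 10 rows; each row shifts and turns the commanded pose from where the row before left it, along the tool's axes as they then stand; what a row does not reach is not made up. A row lasts 1/12 s, in which the tool goes at most 41.7 mm and 7.16 degrees, less where a joint would pass 70% of its speed; a pose out of reach is approached as far as the arm can. A call is refused whole if a number of a shift passes 0.0417 or a number of a turn 7.16, either way. A call with a gripper value outside its range is refused whole. The fingers move at their own pace and stop on an object; FORCE is the grip in N (left out, the last holds). Time passes only in rows, so rows that do not move let the fingers close. It gives the time, the measured TCP pose, the force and the opening at its end, in the units of the state.
- robot.read_state(): the state, without advancing time (a new reading comes with each control period).
- robot.grab_frame(name): name is "side" or "top" or "wrist"; returns the picture (400x640x3 uint8, red, green, blue); there is no depth.
- robot.camera_params(name): a dict with "camera_matrix" (3x3 intrinsics, pixels), "R" (3x3) and "t" (3): a world point X has camera coordinates R X + t. Camera axes: x right, y down, z forward; pixel columns grow to the right and rows downward; lengths in m; the calibration is good to about 2 mm. A picture is of the moment at which its call begins: read the wrist's pose just before it. camera_params takes no time and is no camera call; for the wrist camera it gives the pose at the moment of the call.
- robot.job_done(): hands the job in, once; it reports no verdict.
Trained networks look in the newest picture that a camera, given by its name, has taken for a name from the list of things; names that differ only in an ending like _2 or _b are one class to them, and where a whole thing is asked for, a point or a joint stands for the part that bears it (a point fixed in the world has none). Each returns a list of dicts, best first, with "conf" (0 to 1); they miss things now and then, are a little off and sometimes report something else, mostly with a low value. They report only what shows in the picture. A call takes as long as a camera call. They do not tell look-alikes from the thing itself.
- robot.outline_of(label, camera): "region" (400x640 bool, what is visible of it) and "bbox" ([centre column, centre row, width, height] in pixels, round what is visible of it).
The state is a dict: "clock": time; "qpos": joint angles; "dq": joint speeds; "effort": joint torques, N m; "position": TCP position; "tcp_rot": TCP orientation; "ft_force": force on the tool from outside, world axes, zero at the start; "wrist_torque": the same for the moment, N m; "finger_gap": finger opening in m.
Only numpy, scipy, OpenCV 4.12 (cv2) and the standard library are available. Lean on these libraries where they do the work, as an engineer would, in place of code of your own. Each camera call takes 0.05 s, during which the arm holds its last target.

### The job

Take the crank from the tray and, without forcing it, fit it fully down onto the square drive shaft of the holding fixture, then wind it clockwise until the jaw holds the bearing housing firmly against the stop, without overtightening. Then lift the crank off and gently lay it flat back in the tray, leaving the housing clamped and the small things in the tray and beside the fixture undisturbed.

Things in the scene. Friction and masses are not known exactly. Their poses are not given: they have to be found in the camera images.
- crank_hub (a point): loose dark steel crank, 0.38 kg. This point: centre of its hub, a square block 32 x 32 mm, 34 mm tall, with an 18 mm square hole upright through it; 17 mm above the crank's flat underside, on its axis. x axis along the crank's bar to its grip, z up. Hole and hub faces are square to the bar; above the bar the hub is free, best grasped (32 mm) with the fingers either side of the bar
- crank: the same crank; origin on the hole's axis at the flat underside. From the hub's foot a flat bar, 24 mm wide and 12 mm thick, runs along x to the upright black grip
- crank_grip (a point): centre of the crank's upright black grip: 70 mm from the hole's axis, 25 mm across, 58 mm tall, its middle 46.5 mm and its top 75.5 mm above the crank's underside. It spins freely on its pin, so a hand can hold it without twisting while the crank goes round
- fixture: holding fixture fixed to the bench: base plate 110 mm wide, from x = -60 to 300 mm; aluminium bevel gearbox 90 x 90 mm, 94 mm high; upright drive shaft; lead screw along x; sliding jaw; two bed rails 40 mm high under the housing. Origin on the bench under the shaft's axis, x from the gearbox to the stop. The shaft turns stiffly (0.3 N m, 4 to 5 N at the grip) and stays where left
- shaft_end (a point): centre of the shaft's top end, 138 mm above the bench: a 16 mm square 28 mm long, 2 mm chamfer, on a 38 mm round shoulder. Home = crank's underside on the shoulder, crank_hub 11 mm below this point. This frame does not turn with the shaft; the square's angle is not measured and differs every time. The hole is 1.8 mm wider, goes on in four positions within about 6 degrees; light pressing won't turn the shaft
- jaw: sliding jaw, 80 mm wide, top 98 mm above the bench; origin on the bench under its pressing face, axes as the fixture's. Clockwise turns (from above) move it along +x to the housing, 16 mm a turn. Once it pinches, the crank gets heavier, 40 N of clamping per 10 degrees: 2 N more than the running drag at the grip is about 55 N of clamping, 4 N about 110 N (a firm hold, and the most that stays on), 7 N (190 N) nearly too much
- block: the steel bearing housing to clamp, 70 x 70 mm, 62 mm tall, 1.9 kg, a round bore through its side, standing loose on the rails between the jaw and the fixture's far jaw (the stop, 86 mm wide, top 98 mm high), 1 to 14 mm from the jaw and up to 4 mm, not measured, from the stop. Origin at its underside's centre; x axis roughly along the fixture's
- tray: shallow fixed steel parts tray, 270 mm (x) by 190 mm (y), floor 3 mm thick, rim 14 mm high; origin at its underside's centre. The crank lies flat in it, grip up, beside a bearing and a nut
- bearing: plain steel ball-bearing ring lying in the tray, 46 mm across, 14 mm high; origin at its underside's centre
- flange_nut: small brass flanged nut standing in the tray, 34 mm across, 20 mm high; origin at its underside's centre
- bar_stub: upright stub of steel round bar, 40 mm across, 90 mm tall; origin at its underside's centre
- screw_cup: steel cup, 68 mm across, 45 mm tall; origin at its underside's centre
Not all that is in view belongs to the job. What is shaped like the crank but turquoise is not meant. What is shaped like the block but red is not meant.

How it is judged:
On the way, in this order (a step that is already met when the one before it is completed fails the run):
1. the crank is fully down on the square shaft (within 3 mm of its shoulder) (horizontal distance between crank_hub and shaft_end below 0.004 m and z of crank_hub in the frame of shaft_end below -0.008 m and angle between crank_hub's own z axis and vertical below 0.12 rad), for 0.2 s.
2. wound with the crank on, the jaw holds the housing against the stop with over 40 N (contact force between jaw and block above 40 N and z of crank_hub in the frame of shaft_end below -0.006 m), for 0.2 s.
3. the crank is lifted clear of the shaft (z of crank_hub in the frame of shaft_end above 0.018 m), for 0.05 s.
At the end, for the whole second after the job is handed in: The crank lies flat (4.5 degrees, 4 mm) and still on the floor of the tray, hub and grip inside its rim; the housing stands upright, pinched between jaw and stop with over 30 N; nothing is held (x of crank_hub in the frame of tray between -0.118 and 0.118 m and y of crank_hub in the frame of tray between -0.078 and 0.078 m and x of crank_grip in the frame of tray between -0.132 and 0.132 m and y of crank_grip in the frame of tray between -0.092 and 0.092 m and z of crank_hub in the frame of tray below 0.024 m and angle between crank_hub's own z axis and vertical below 0.08 rad and linear speed of crank below 0.02 m/s and contact force between jaw and block above 30 N and angle between block's own z axis and vertical below 0.05 rad); the robot touches nothing.
It fails at once if the housing is overtightened (over 200 N) (contact force between jaw and block above 200 N).
It fails at once if the crank is forced onto the shaft: pressed on the shaft's end with over 40 N before the hole has found the square (z of crank_hub in the frame of shaft_end above 0.0145 m and contact force between crank and fixture above 40 N).
It fails at once if the crank is dropped: it falls untouched at over 0.5 m/s (contact force between the fingers and crank below 0.5 N and linear speed of crank above 0.5 m/s).
It fails at once if the crank is slammed into the tray (over 90 N) (contact force between crank and tray above 90 N).
It fails at once if the bearing, the nut, the bar stub or the screw cup is shifted by over 30 mm (distance of any of bearing, flange_nut, bar_stub, screw_cup from where it was at the start of the episode above 0.03 m).
It also fails if it takes over 72 s, if anything falls off the work surface, if the arm or the gripper's body presses on something with over 40 N, if the wrist force passes 120 N, or if a joint passes its speed limit or range.

## Working session

There is one attempt and no reset: what is moved stays moved. The work goes in short steps, Python scripts to look and compute and a shell command to move; the robot and the scene stay as the last step left them, time stands still between calls to the robot, and variables do not carry over. Pictures are saved under pics/ and viewed, and the job is handed in when it is done.

```bash
ls -la; mkdir -p pics; python3 - <<'E'
from plant import robot
import cv2,numpy as np
np.set_printoptions(precision=4,suppress=True)
s=robot.read_state(); print(s, robot.pinch_z)
for n in ("side","top","wrist"):
    p=robot.camera_params(n); print(n,p)
    im=robot.grab_frame(n); cv2.imwrite(f"pics/{n}0.png",im[:,:,::-1])
E
```

```text
total 12
drwxr-xr-x  3 agent agent 4096 Dec  7 14:52 .
drwxr-xr-x 23 root  root  4096 Dec  7 14:52 ..
drwxr-xr-x  2 agent agent 4096 Dec  7 14:52 pics
{'clock': 0.0, 'qpos': array([-0.8969,  0.3594,  0.011 , -0.0004, -1.2241, -0.2881]), 'dq': array([-0.0014,  0.0005, -0.001 ,  0.    ,  0.0007,  0.0017]), 'effort': array([  0.0003, -58.271 ,  29.305 ,   6.9968,   0.0068,  -0.0002]), 'position': array([ 0.2538, -0.6249,  0.2256]), 'tcp_rot': array([0.0708, 1.5692, 2.0273]), 'ft_force': array([ 1.2776, -0.2107, -0.2706]), 'wrist_torque': array([-0.0155, -0.0131, -0.0075]), 'finger_gap': 0.08763285873018863} 0.0188
side {'camera_matrix': array([[437.7627,   0.    , 315.4269],
       [  0.    , 437.7627, 199.7684],
       [  0.    ,   0.    ,   1.    ]]), 'R': array([[-0.6932, -0.7205, -0.0192],
       [-0.4472,  0.4509, -0.7724],
       [ 0.5652, -0.5269, -0.6348]]), 't': array([0.2784, 0.3966, 0.8425])}
top {'camera_matrix': array([[433.2199,   0.    , 325.0696],
       [  0.    , 433.2199, 197.2869],
       [  0.    ,   0.    ,   1.    ]]), 'R': array([[ 0.1666, -0.986 ,  0.0075],
       [-0.9605, -0.164 , -0.2249],
       [ 0.223 ,  0.0303, -0.9743]]), 't': array([-0.2093,  0.5292,  1.0025])}
wrist {'camera_matrix': array([[278.2202,   0.    , 324.0455],
       [  0.    , 278.2202, 202.161 ],
       [  0.    ,   0.    ,   1.    ]]), 'R': array([[-0.3753,  0.9269,  0.0018],
       [ 0.8881,  0.3591,  0.2868],
       [ 0.2652,  0.1092, -0.958 ]]), 't': array([ 0.6738, -0.0385,  0.3911])}
```

View pics/side0.png

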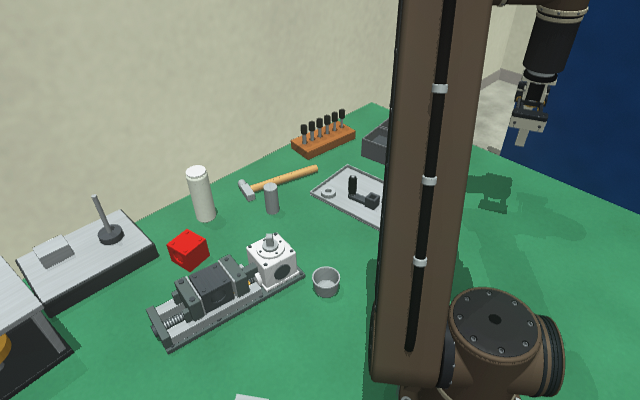

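View pics/top0.png

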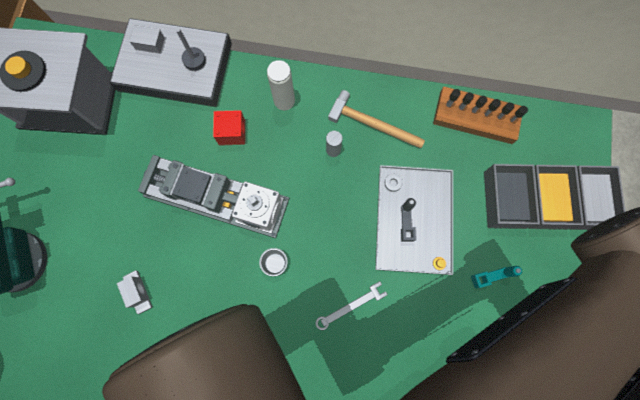

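View pics/wrist0.png

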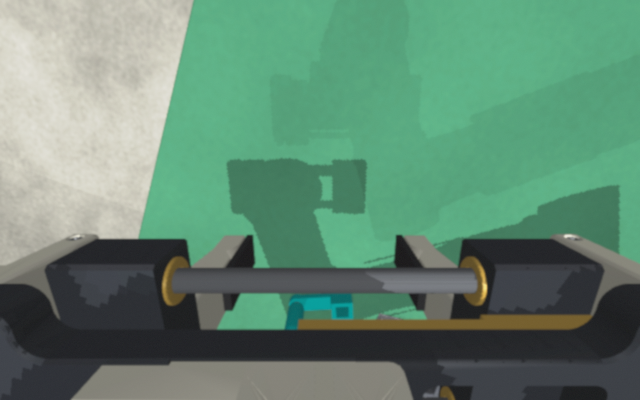

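Top view: crank hub ~(408,235) and grip ~(409,203) in the tray; shaft ~(257,203); bearing (393,183), nut (440,263), stub (334,142), cup (274,262). Side view confirms; the turquoise crank (500,275) is outside the tray.

```bash
cat > h.py <<'E'
import numpy as np,cv2
from plant import robot
from scipy.spatial.transform import Rotation as Rot
np.set_printoptions(precision=4,suppress=True)
def bp(cam,uv,z,P=None):
    P=P or robot.camera_params(cam)
    K,R,t=P["camera_matrix"],P["R"],P["t"]
    d=R.T@np.linalg.inv(K)@np.array([uv[0],uv[1],1.]); c=-R.T@t
    return c+d*(z-c[2])/d[2]
def pj(cam,X,P=None):
    P=P or robot.camera_params(cam)
    q=P["camera_matrix"]@(P["R"]@np.asarray(X,float)+P["t"]); return q[:2]/q[2]
def crop(im,u0,v0,u1,v1,k,name):
    cv2.imwrite(name,cv2.resize(im[v0:v1,u0:u1,::-1],None,fx=k,fy=k,interpolation=cv2.INTER_CUBIC))
E
python3 - <<'E'
from h import *
im=robot.grab_frame("top")
crop(im,375,160,475,280,5,"pics/t_tray.png"); crop(im,130,140,300,250,4.5,"pics/t_fix.png")
for l in ("crank","crank_hub","crank_grip","fixture","shaft_end","jaw","block","tray","bearing","flange_nut","bar_stub","screw_cup"):
    for o in robot.outline_of(l,"top")[:2]:
        m=cv2.moments(o["region"].astype(np.uint8)); r=cv2.minAreaRect(np.argwhere(o["region"])[:,::-1].astype(np.float32)) if o["region"].any() else None
        print(l,round(o["conf"],2),np.array(o["bbox"]),"cen",round(m["m10"]/m["m00"],1),round(m["m01"]/m["m00"],1),r)
E
```

```text
crank 0.88 [498.5 278.6  50.5  18.6] cen 496.5 275.3 ((497.76470947265625, 275.5588684082031), (13.096923828125, 49.71980285644531), 75.96376037597656)
crank 0.79 [407.8 219.3  16.4  41.5] cen 407.6 220.6 ((408.0, 219.5), (43.0, 14.0), 90.0)
crank_hub 0.98 [495.3 277.5  54.2  24.6] cen 493.9 275.7 ((496.44122314453125, 275.76470947265625), (15.764815330505371, 51.41754913330078), 75.96376037597656)
crank_hub 0.89 [408.9 220.9  18.6  41.3] cen 407.7 220.6 ((408.0, 219.5), (43.0, 16.0), 90.0)
crank_grip 0.79 [409.  219.9  20.3  42.8] cen 407.7 221.3 ((408.5, 219.5), (43.0, 15.0), 90.0)
crank_grip 0.68 [496.3 277.7  49.9  18. ] cen 494.8 276.1 ((496.7924499511719, 275.77362060546875), (12.911890983581543, 50.27396011352539), 74.05460357666016)
fixture 0.73 [213.2 196.4 152.3  80.8] cen 223.6 200.3 ((213.49118041992188, 195.67913818359375), (147.03375244140625, 45.85017013549805), 16.8583984375)
shaft_end 0.69 [216.3 197.4 148.8  84.1] cen 223.4 200.0 ((213.53912353515625, 194.93087768554688), (146.42974853515625, 45.740577697753906), 17.429861068725586)
jaw 0.9 [217.2 193.1  25.5  45.9]
[... 374 characters left out ...]
[193.8 187.5  39.5  44.6] cen 191.9 186.1 ((191.5538330078125, 185.7393798828125), (32.70524597167969, 33.909584045410156), 19.79887580871582)
tray 0.59 [415.1 220.9  81.7 106.9] cen 415.9 220.7 ((415.6539001464844, 219.7692413330078), (77.5787582397461, 105.6422119140625), 2.726310968399048)
bearing 0.46 [394.2 181.8  21.2  14.7] cen 393.2 182.3 ((393.0, 182.5), (17.0, 16.0), 90.0)
bar_stub 0.82 [336.4 143.6  16.   25.5] cen 333.8 144.2 ((333.79998779296875, 144.10000610351562), (15.752410888671875, 26.295364379882812), 7.125016689300537)
screw_cup 0.8 [274.3 259.   27.6  30. ] cen 273.7 261.5 ((273.800048828125, 261.4000549316406), (27.72724151611328, 27.72724151611328), 26.56505012512207)
```

View pics/t_tray.png

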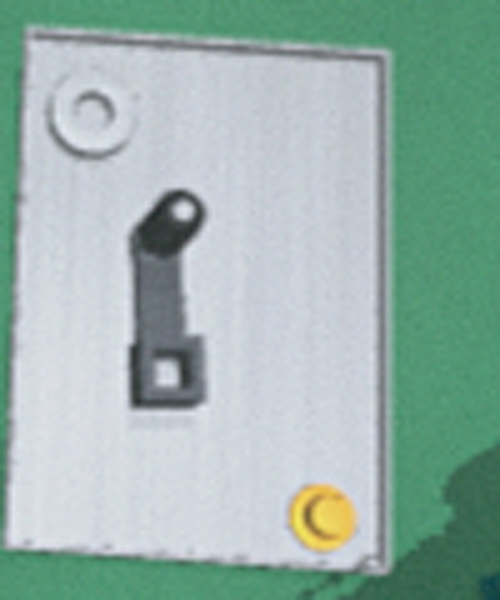

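View pics/t_fix.png

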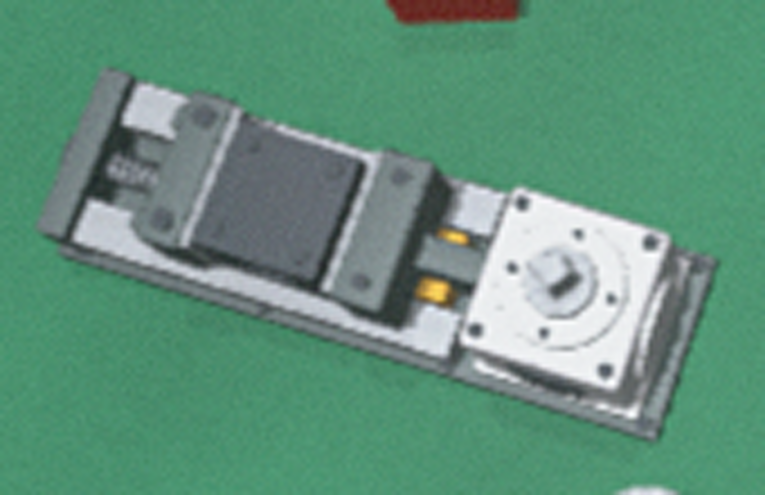

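```bash
python3 - <<'E'
from h import *
def c(u,v,u0,v0,k): return ((u+.5)/k-.5+u0,(v+.5)/k-.5+v0)
T=lambda u,v,z: bp("top",c(u,v,375,160,5),z)
F=lambda u,v,z: bp("top",c(u,v,130,140,4.5),z)
hub=T(168,371,.037); grip=T(182,212,.0785); print("hub",hub,"grip",grip, "len",np.linalg.norm((grip-hub)[:2]),"yaw",np.degrees(np.arctan2(*(grip-hub)[1::-1])))
sh=F(567,278,.138); print("shaft",sh)
# gearbox top corners
G=[F(*p,.094) for p in((515,190),(668,238),(615,390),(463,345))]; print("gear",np.array(G),np.mean(G,0))
for a,b in((0,1),(3,2),(1,2),(0,3)): d=G[b]-G[a]; print(np.linalg.norm(d),np.degrees(np.arctan2(d[1],d[0])))
tr=[T(*p,.014) for p in((25,33),(390,52),(385,570),(5,548))]; print("tray",np.array(tr),np.mean(tr,0))
print("nut",T(323,517,.02),"bearing",T(90,113,.014))
print("stub",bp("top",(334,137),.09),"cup",bp("top",(273.7,260),.04))
print("stop/jaw",F(205,170,.098),F(385,240,.098))
P=robot.camera_params("wrist"); print("campos", -P["R"].T@P["t"], robot.read_state()["clock"])
s=robot.read_state(); Rt=Rot.from_euler("xyz",s["tcp_rot"]).as_matrix(); print(Rt); print("cam in tool",Rt.T@(-P["R"].T@P["t"]-s["position"]), P["R"]@Rt)
E
```

```text
hub [ 0.5056 -0.3346  0.037 ] grip [ 0.5762 -0.3244  0.0785] len 0.07125759880197392 yaw 8.177032118250729
shaft [0.5033 0.0334 0.138 ]
gear [[ 0.554   0.0788  0.094 ]
 [ 0.5419 -0.0064  0.094 ]
 [ 0.4575  0.0052  0.094 ]
 [ 0.4675  0.0881  0.094 ]] [0.5052 0.0414 0.094 ]
0.08601244715365051 -98.08652092286857
0.0834278562097788 -96.87598478257121
0.08523923508630779 172.15720513175148
0.08705151963836964 173.86589576537565
tray [[ 0.6737 -0.2428  0.014 ]
 [ 0.6957 -0.4322  0.014 ]
 [ 0.4293 -0.4568  0.014 ]
 [ 0.4085 -0.2699  0.014 ]] [ 0.5518 -0.3504  0.014 ]
nut [ 0.4493 -0.4222  0.02  ] bearing [ 0.6365 -0.282   0.014 ]
stub [ 0.7043 -0.1149  0.09  ] cup [ 0.3869 -0.0204  0.04  ]
stop/jaw [0.5361 0.242  0.098 ] [0.5149 0.1395 0.098 ]
campos [ 0.1835 -0.6536  0.3854] 0.8
[[ 0.     -0.9265 -0.3763]
 [-0.     -0.3763  0.9265]
 [-1.      0.     -0.    ]]
cam in tool [-0.1588  0.076   0.0003] [[-0.0003 -0.001   1.    ]
 [-0.287  -0.9579 -0.001 ]
 [ 0.9579 -0.287  -0.    ]]
```

```bash
cat >> h.py <<'E'
def st():
    s=robot.read_state(); return s
def Rdown(zang):
    "tool x down, tool z at angle zang (deg) in world xy"
    a=np.radians(zang); x=np.array([0,0,-1.]); z=np.array([np.cos(a),np.sin(a),0]); y=np.cross(z,x)
    return np.array([x,y,z]).T
def plan(pos,zang):
    s=st(); R=Rot.from_euler("xyz",s["tcp_rot"]).as_matrix(); G=Rdown(zang)
    d=np.asarray(pos)-s["position"]
    print("t",round(s["clock"],2),"twist(tool,deg) first",np.degrees(Rot.from_matrix(R.T@G).as_rotvec()).round(2),"| slide mm after twist",(G.T@d*1e3).round(1),"norm",round(np.linalg.norm(d)*1e3,1), "| slide before twist",(R.T@d*1e3).round(1))
    print("q",s["qpos"],"F",s["ft_force"],"M",s["wrist_torque"],"gap",s["finger_gap"])
E
python3 -c "
from h import *
plan([.575,-.325,.16],98.2)"
```

```text
t 0.8 twist(tool,deg) first [13.91 -0.   -0.  ] | slide mm after twist [  66.6 -360.6  251.5] norm 444.7 | slide before twist [  66.6 -410.5  157.5]
q [-0.8969  0.3585  0.0119  0.     -1.2241 -0.2881] F [ 1.0346  0.1906 -0.0501] M [ 0.0673  0.0032 -0.0128] gap 0.08774377133933191
```

```bash
python3 -m creep '[{"twist":[6.95,0,0]},{"twist":[6.95,0,0]},{"slide":[0.006,-0.033,0.023]},{"slide":[0.006,-0.033,0.023]},{"slide":[0.006,-0.033,0.023]},{"slide":[0.006,-0.033,0.023]},{"slide":[0.006,-0.033,0.023]},{"slide":[0.006,-0.033,0.023]},{"slide":[0.006,-0.033,0.023]},{"slide":[0.006,-0.033,0.023]}]'; python3 -c "
from h import *
plan([.575,-.325,.16],98.2)"
```

```text
t 0.8 twist(tool,deg) first [13.91 -0.   -0.  ] | slide mm after twist [  66.6 -360.6  251.5] norm 444.7 | slide before twist [  66.6 -410.5  157.5]
q [-0.8969  0.3585  0.0119  0.     -1.2241 -0.2881] F [ 1.0346  0.1906 -0.0501] M [ 0.0673  0.0032 -0.0128] gap 0.08774377133933191invalid input at $[0]: expected keys slide, twist, claw
```

```bash
python3 -m creep '[{"slide":[0,0,0],"twist":[6.95,0,0],"claw":0.0876},{"slide":[0,0,0],"twist":[6.95,0,0],"claw":0.0876},{"slide":[0.006,-0.033,0.023],"twist":[0,0,0],"claw":0.0876},{"slide":[0.006,-0.033,0.023],"twist":[0,0,0],"claw":0.0876},{"slide":[0.006,-0.033,0.023],"twist":[0,0,0],"claw":0.0876},{"slide":[0.006,-0.033,0.023],"twist":[0,0,0],"claw":0.0876},{"slide":[0.006,-0.033,0.023],"twist":[0,0,0],"claw":0.0876},{"slide":[0.006,-0.033,0.023],"twist":[0,0,0],"claw":0.0876},{"slide":[0.006,-0.033,0.023],"twist":[0,0,0],"claw":0.0876},{"slide":[0.006,-0.033,0.023],"twist":[0,0,0],"claw":0.0876}]'; python3 -c "
from h import *
plan([.575,-.325,.16],98.2)"
```

```text
clock: 1.63
position: [0.4902, -0.404, 0.1786]
tcp_rot: [-2.215, 1.57, -0.501]
ft_force: [0.5, -0.4, 0.7]
finger_gap: 0.0876
t 1.63 twist(tool,deg) first [ 0.01 -0.02  0.02] | slide mm after twist [ 18.6 -95.2  66.1] norm 117.4 | slide before twist [ 18.6 -95.2  66.1]
q [-0.3826  0.3268 -0.148   0.0001 -1.0955 -1.045 ] F [ 0.4541 -0.4215  0.6887] M [-0.1491 -0.0523 -0.057 ] gap 0.08764386997287596
```

```bash
python3 -m creep '[{"slide":[0.006,-0.032,0.022],"twist":[0,0,0],"claw":0.0876},{"slide":[0.006,-0.032,0.022],"twist":[0,0,0],"claw":0.0876},{"slide":[0.006,-0.031,0.022],"twist":[0,0,0],"claw":0.0876},{"slide":[0,0,0],"twist":[0,0,0],"claw":0.0876}]'; python3 - <<'E'
from h import *
plan([.575,-.325,.16],98.2)
im=robot.grab_frame("wrist"); cv2.imwrite("pics/w1.png",im[:,:,::-1])
print(pj("wrist",[.5056,-.3346,.037]))
E
```

```text
clock: 1.97
position: [0.5775, -0.3223, 0.159]
tcp_rot: [0.388, 1.57, 2.106]
ft_force: [0.6, -0.7, -0.3]
finger_gap: 0.0875
t 1.97 twist(tool,deg) first [ 0.25  0.04 -0.02] | slide mm after twist [-1.   2.9 -2.3] norm 3.8 | slide before twist [-1.   2.9 -2.3]
q [-0.2152  0.3833 -0.1103 -0.0006 -1.0777 -1.2078] F [ 0.5778 -0.7376 -0.3378] M [-0.1378  0.079  -0.0257] gap 0.0875141751090892
[322.866  124.5443]
```

View pics/w1.png

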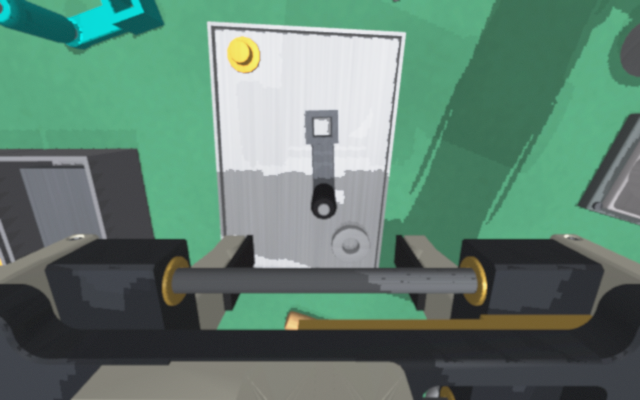

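Wrist view: hub hole at ~(321,126), grip top (323,211), bar nearly vertical in the image, i.e. the tool is already aligned to within a degree or so; the nut is at (243,54), the bearing at (350,244).

```bash
python3 - <<'E'
from h import *
im=cv2.imread("pics/w1.png")[:,:,::-1]
crop(im,280,95,370,225,4.5,"pics/w1c.png")
E
```

```text
(no output)
```

View pics/w1c.png

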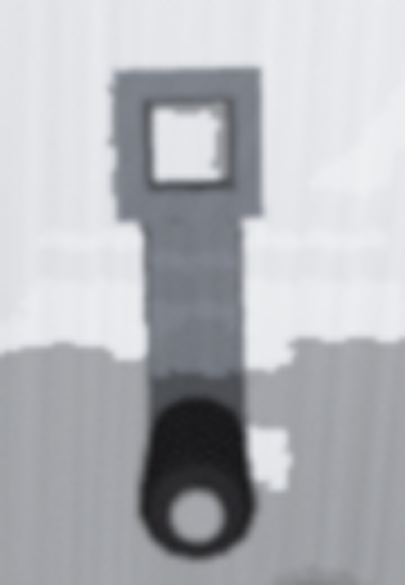

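```bash
python3 - <<'E'
from h import *
W=lambda u,v,z: bp("wrist",((u+.5)/4.5-.5+280,(v+.5)/4.5-.5+95),z)
c=np.array([W(*p,.037) for p in((118,70),(262,68),(262,216),(118,218))]);print(c,c.mean(0))
h=[W(*p,.037) for p in((147,99),(234,98),(234,186),(147,187))];h=np.mean(h,0);print("hole",h)
g=W(196,516,.0785);print("grip",g,g-c.mean(0),np.degrees(np.arctan2(*(g-c.mean(0))[1::-1])),np.degrees(np.arctan2(*(g-h)[1::-1])))
for a,b in(((145,222),(150,400)),((243,222),(244,400))):
  A,B=W(*a,.015),W(*b,.015);print(np.degrees(np.arctan2(*(B-A)[1::-1])))
d=c[1]-c[0];print(np.degrees(np.arctan2(d[1],d[0])))
t=[bp("wrist",p,.014) for p in((208,23),(405,33))];d=t[1]-t[0];print(np.array(t),np.degrees(np.arctan2(d[1],d[0])))
E
```

```text
[[ 0.4948 -0.3527  0.037 ]
 [ 0.4899 -0.3224  0.037 ]
 [ 0.5205 -0.3174  0.037 ]
 [ 0.5256 -0.3488  0.037 ]] [ 0.5077 -0.3353  0.037 ]
hole [ 0.5074 -0.3352  0.037 ]
grip [ 0.578  -0.3236  0.0785] [0.0703 0.0117 0.0415] 9.447417054848943 9.354622380606362
9.30189685668694
9.273557155078354
99.13995494608598
[[ 0.4294 -0.4569  0.014 ]
 [ 0.4101 -0.2684  0.014 ]] 95.84023705455083
```

```bash
python3 -c "
from h import *
plan([.507,-.335,.060],99.3)"
```

```text
t 2.02 twist(tool,deg) first [-0.86  0.04 -0.06] | slide mm after twist [99.4 69.6  0.2] norm 121.3 | slide before twist [99.5 69.5 -0.9]
q [-0.2181  0.382  -0.1113 -0.0003 -1.0787 -1.2053] F [-0.0414 -1.3264 -0.4411] M [-0.0142  0.0205 -0.0108] gap 0.08757552845794117
```

```bash
python3 -m creep '[{"slide":[0,0.035,0],"twist":[-1.0,0,0],"claw":0.058},{"slide":[0.005,0.0347,0],"twist":[0,0,0],"claw":0.058},{"slide":[0.03,0,0],"twist":[0,0,0],"claw":0.058},{"slide":[0.035,0,0],"twist":[0,0,0],"claw":0.058},{"slide":[0.03,0,0],"twist":[0,0,0],"claw":0.058},{"slide":[0,0,0],"twist":[0,0,0],"claw":0.058}]' 40; python3 - <<'E'
from h import *
plan([.507,-.335,.008],99.3)
im=robot.grab_frame("wrist"); cv2.imwrite("pics/w2.png",im[:,:,::-1])
im=robot.grab_frame("top"); crop(im,375,160,475,280,5,"pics/t2.png")
E
```

```text
clock: 2.52
position: [0.5003, -0.3364, 0.0554]
tcp_rot: [0.989, 1.562, 2.718]
ft_force: [-1.5, 0.2, -0.5]
finger_gap: 0.0589
t 2.52 twist(tool,deg) first [-0.23  0.27 -0.42] | slide mm after twist [47.4 -6.9  0.3] norm 47.9 | slide before twist [47.3 -7.2  0.1]
q [-0.2691  0.4061 -0.3492 -0.0018 -0.824  -1.1422] F [-1.5228  0.2225 -0.4883] M [0.1072 0.2501 0.0037] gap 0.058902299878791316
```

View pics/w2.png

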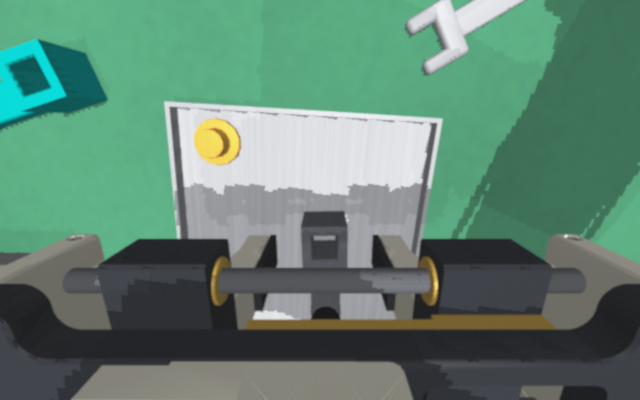

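View pics/t2.png

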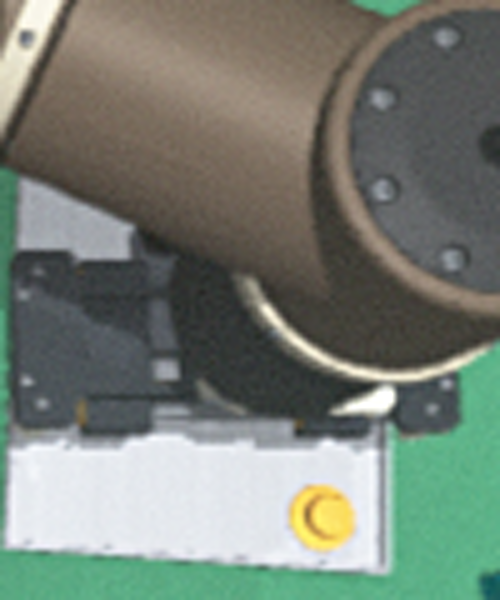

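Wrist view: hub top (324,222) is centred between the fingers (262–388). Check settling before descending.

```bash
python3 -m creep '[{"slide":[0,0,0],"twist":[0,0,0],"claw":0.058},{"slide":[0,0,0],"twist":[0,0,0],"claw":0.058}]'; python3 -c "
from h import *
plan([.507,-.335,.008],99.3)"
```

```text
clock: 2.78
position: [0.5062, -0.338, 0.0629]
tcp_rot: [-2.128, 1.567, -0.397]
ft_force: [-0.6, -0.1, -0.2]
finger_gap: 0.0579
t 2.78 twist(tool,deg) first [-0.08 -0.11  0.17] | slide mm after twist [54.9 -1.3  2.8] norm 55.0 | slide before twist [54.9 -1.1  2.9]
q [-0.2679  0.3988 -0.3405  0.0006 -0.828  -1.1425] F [-0.5812 -0.0619 -0.169 ] M [-0.026  -0.0077  0.0232] gap 0.0579216693800068
```

```bash
python3 -m creep '[{"slide":[0.012,0,0],"twist":[0,0,0],"claw":0.058},{"slide":[0.014,0,0],"twist":[0,0,0],"claw":0.058},{"slide":[0.012,0,0],"twist":[0,0,0],"claw":0.058},{"slide":[0.008,0,0],"twist":[0,0,0],"claw":0.058},{"slide":[0.004,0,0],"twist":[0,0,0],"claw":0.058},{"slide":[0,0,0],"twist":[0,0,0],"claw":0.058},{"slide":[0,0,0],"twist":[0,0,0],"claw":0.058}]'; python3 - <<'E'
from h import *
plan([.507,-.335,.008],99.3)
im=robot.grab_frame("wrist"); cv2.imwrite("pics/w3.png",im[:,:,::-1])
E
```

```text
clock: 3.37
position: [0.5053, -0.3374, 0.0113]
tcp_rot: [-2.205, 1.57, -0.473]
ft_force: [-0.1, -0.5, 0.0]
finger_gap: 0.0581
t 3.37 twist(tool,deg) first [-0.08 -0.03  0.04] | slide mm after twist [ 3.3 -2.1  2.1] norm 4.5 | slide before twist [ 3.3 -2.1  2.1]
q [-0.2675  0.4639 -0.3834  0.0003 -0.7226 -1.1426] F [-0.0787 -0.4911  0.0023] M [ 0.0149 -0.0299 -0.0317] gap 0.05805162103017041
```

View pics/w3.png

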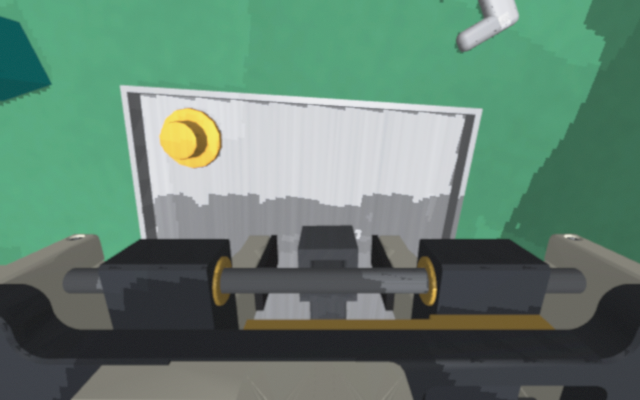

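Hub (328,240) nearly centred between the fingers; small correction, then close.

```bash
python3 -m creep '[{"slide":[0.003,-0.002,0.001],"twist":[0,0,0],"claw":0.058},{"slide":[0,0,0],"twist":[0,0,0],"claw":0.02},{"slide":[0,0,0],"twist":[0,0,0],"claw":0.02},{"slide":[0,0,0],"twist":[0,0,0],"claw":0.02},{"slide":[0,0,0],"twist":[0,0,0],"claw":0.02},{"slide":[0,0,0],"twist":[0,0,0],"claw":0.02}]' 45; python3 - <<'E'
from h import *
plan([.507,-.335,.208],99.3)
E
```

```text
clock: 3.92
position: [0.5065, -0.3359, 0.0076]
tcp_rot: [0.211, 1.571, 1.942]
ft_force: [-0.1, -0.6, -0.8]
finger_gap: 0.0316
t 3.92 twist(tool,deg) first [-0.09  0.   -0.  ] | slide mm after twist [-200.4   -0.6    0.8] norm 200.4 | slide before twist [-200.4   -0.6    0.8]
q [-0.2645  0.4696 -0.3846 -0.0001 -0.7166 -1.1455] F [-0.0976 -0.6452 -0.7526] M [-0.0082 -0.1893 -0.0176] gap 0.031641528099773324
```

```bash
python3 -m creep '[{"slide":[-0.005,0,0],"twist":[0,0,0],"claw":0.02},{"slide":[-0.015,0,0],"twist":[0,0,0],"claw":0.02},{"slide":[-0.025,0,0],"twist":[0,0,0],"claw":0.02},{"slide":[-0.03,0,0],"twist":[-3,0,0],"claw":0.02},{"slide":[-0.03,0,0],"twist":[-7,0,0],"claw":0.02},{"slide":[-0.03,0,0],"twist":[-7,0,0],"claw":0.02},{"slide":[-0.025,0,0],"twist":[-7,0,0],"claw":0.02},{"slide":[-0.025,0,0],"twist":[-7,0,0],"claw":0.02},{"slide":[-0.015,0,0],"twist":[-7,0,0],"claw":0.02},{"slide":[-0.01,0,0],"twist":[-7,0,0],"claw":0.02}]'; python3 -m creep '[{"slide":[0,0,0],"twist":[-7,0,0],"claw":0.02},{"slide":[0,0,0],"twist":[-7,0,0],"claw":0.02},{"slide":[0,0,0],"twist":[-7,0,0],"claw":0.02},{"slide":[0,0,0],"twist":[-7,0,0],"claw":0.02},{"slide":[0,0,0],"twist":[-7,0,0],"claw":0.02},{"slide":[0,0,0],"twist":[-7,0,0],"claw":0.02},{"slide":[0,0,0],"twist":[-3,0,0],"claw":0.02}]';python3 - <<'E'
from h import *
plan([.492,.105,.22],189.3)
im=robot.grab_frame("wrist"); cv2.imwrite("pics/w4.png",im[:,:,::-1])
E
```

```text
clock: 4.75
position: [0.5067, -0.336, 0.22]
tcp_rot: [-2.821, 1.569, -0.299]
ft_force: [0.6, 0.5, -4.4]
finger_gap: 0.0316
clock: 5.33
position: [0.5059, -0.3356, 0.2172]
tcp_rot: [-0.769, 1.569, 2.54]
ft_force: [-0.4, 0.5, -4.7]
finger_gap: 0.0317
t 5.33 twist(tool,deg) first [0.29 0.05 0.05] | slide mm after twist [  -2.8 -437.1  -57.5] norm 440.9 | slide before twist [  -2.5 -436.8  -59.7]
q [-0.2646  0.255  -0.157  -0.0005 -1.16    0.4322] F [-0.4074  0.4958 -4.6849] M [-0.1189  0.0883 -0.0276] gap 0.03167547581453873
```

View pics/w4.png

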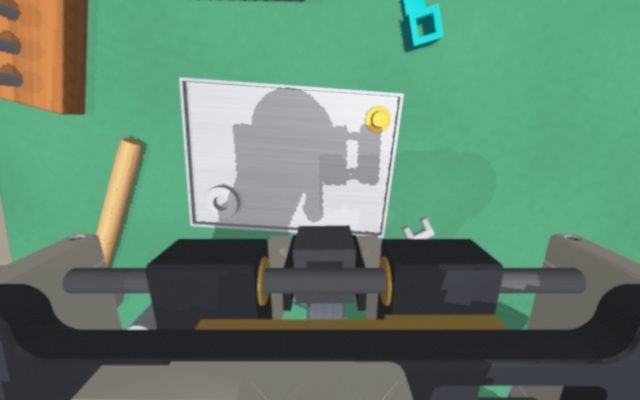

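The crank is held (hub centred at 324,245) and the tray contents are undisturbed. On to the fixture.

```bash
python3 -m creep '[{"slide":[0,-0.025,-0.003],"twist":[0,0,0],"claw":0.02},{"slide":[0,-0.039,-0.0053],"twist":[0,0,0],"claw":0.02},{"slide":[0,-0.039,-0.0053],"twist":[0,0,0],"claw":0.02},{"slide":[0,-0.039,-0.0053],"twist":[0,0,0],"claw":0.02},{"slide":[0,-0.039,-0.0053],"twist":[0,0,0],"claw":0.02},{"slide":[0,-0.039,-0.0053],"twist":[0,0,0],"claw":0.02},{"slide":[0,-0.039,-0.0053],"twist":[0,0,0],"claw":0.02},{"slide":[0,-0.039,-0.0053],"twist":[0,0,0],"claw":0.02},{"slide":[0,-0.039,-0.0053],"twist":[0,0,0],"claw":0.02},{"slide":[0,-0.039,-0.0053],"twist":[0,0,0],"claw":0.02}]'; python3 -m creep '[{"slide":[0,-0.033,-0.0045],"twist":[0,0,0],"claw":0.02},{"slide":[0,-0.02,-0.003],"twist":[0,0,0],"claw":0.02},{"slide":[0,-0.008,-0.002],"twist":[0,0,0],"claw":0.02},{"slide":[0,0,0],"twist":[0,0,0],"claw":0.02},{"slide":[0,0,0],"twist":[0,0,0],"claw":0.02},{"slide":[0,0,0],"twist":[0,0,0],"claw":0.02}]';python3 - <<'E'
from h import *
plan([.492,.105,.22],189.3)
im=robot.grab_frame("wrist"); cv2.imwrite("pics/w5.png",im[:,:,::-1]);crop(im,240,30,420,180,4.4,"pics/w5c.png")
print(pj("wrist",[.5033,.0334,.138]))
np.save("P5.npy",robot.camera_params("wrist"),allow_pickle=True)
E
```

```text
clock: 6.22
position: [0.4954, 0.045, 0.2177]
tcp_rot: [-0.92, 1.571, 2.38]
ft_force: [1.0, 0.1, -4.1]
finger_gap: 0.0315
clock: 6.72
position: [0.4957, 0.1041, 0.2174]
tcp_rot: [0.406, 1.57, -2.576]
ft_force: [0.1, -0.3, -4.0]
finger_gap: 0.0318
t 6.72 twist(tool,deg) first [-0.17  0.04 -0.02] | slide mm after twist [-2.6 -1.5  3.6] norm 4.7 | slide before twist [-2.6 -1.5  3.6]
q [ 0.5953  0.0869 -0.3656 -0.     -1.1191 -0.4358] F [ 0.1402 -0.3221 -4.0336] M [-0.1296  0.0561  0.0689] gap 0.03179520143355502
[330.5118 126.4616]
```

View pics/w5.png

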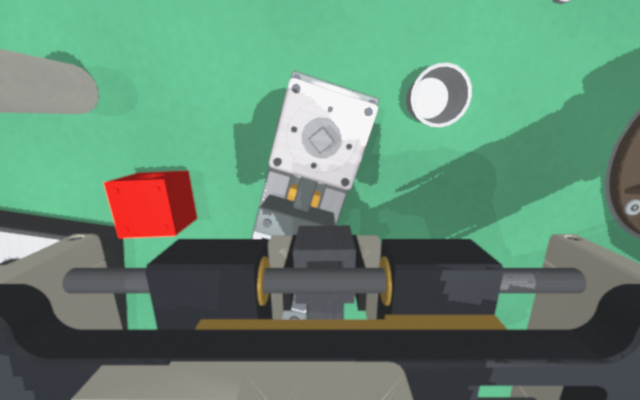

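View pics/w5c.png

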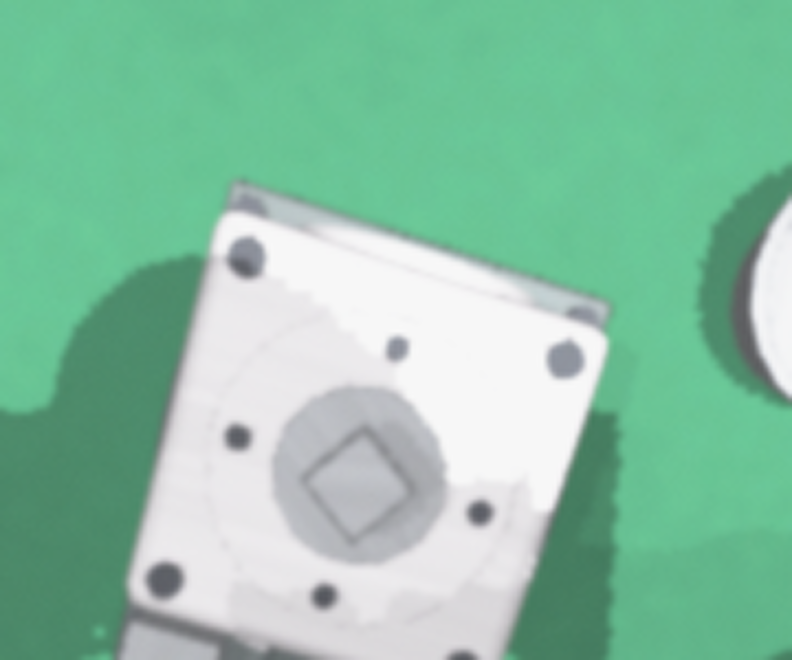

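```bash
python3 - <<'E'
from h import *
P=np.load("P5.npy",allow_pickle=True).item()
W=lambda u,v,z: bp("wrist",((u+.5)/4.4-.5+240,(v+.5)/4.4-.5+30),z,P)
for z in(.136,.138):
  c=np.array([W(*p,z) for p in((364,428),(412,490),(354,543),(303,481))]);print(c.mean(0))
  for i in range(4):
    d=c[(i+1)%4]-c[i];print(np.linalg.norm(d),np.degrees(np.arctan2(d[1],d[0]))%90)
  d=c[2]-c[0];e=c[3]-c[1];print("diag",(np.degrees(np.arctan2(d[1],d[0]))-45)%90,(np.degrees(np.arctan2(e[1],e[0]))-45)%90)
print("shoulder",W(359,475,.110))
# gearbox bolts/edges
print("fix yaw",[np.degrees(np.arctan2(*(W(*b,.094)-W(*a,.094))[1::-1])) for a,b in(((246,257),(164,580)),((565,358),(463,665)),((246,257),(565,358)))])
# tool axes
s=st();print(s["position"],Rot.from_euler("xyz",s["tcp_rot"]).as_matrix()[:,2])
E
```

```text
[0.5093 0.0456 0.136 ]
0.01473570129378668 47.71694556837133
0.01507228923502387 51.126387396204635
0.015288325776547622 48.60030891192598
0.015285218337311876 49.012348343653514
diag 48.81211033718172 49.43727435619621
[0.5093 0.0455 0.138 ]
0.014613025176565476 47.71694556837136
0.014946810991123315 51.126387396204564
0.015161049007855905 48.600308911926035
0.015157967438347865 49.0123483436534
diag 48.81211033718168 49.437274356196205
shoulder [0.5095 0.0452 0.11  ]
fix yaw [np.float64(82.22936304128835), np.float64(82.13725777433929), np.float64(172.52103571337807)]
[0.4959 0.104  0.2174] [-0.9874 -0.1584  0.0005]
```

```bash
python3 -m creep '[{"slide":[0,0,0],"twist":[-7,0,0],"claw":0.02},{"slide":[0,0,0],"twist":[-7,0,0],"claw":0.02},{"slide":[0,0,0],"twist":[-7,0,0],"claw":0.02},{"slide":[0,0,0],"twist":[-7,0,0],"claw":0.02},{"slide":[0,0,0],"twist":[-7,0,0],"claw":0.02},{"slide":[0,0,0],"twist":[-7,0,0],"claw":0.02},{"slide":[0,0,0],"twist":[-7,0,0],"claw":0.02},{"slide":[0,0,0],"twist":[-7,0,0],"claw":0.02},{"slide":[0,0,0],"twist":[-7,0,0],"claw":0.02},{"slide":[0,0,0],"twist":[-7,0,0],"claw":0.02}]'; python3 -m creep '[{"slide":[0,0,0],"twist":[-7,0,0],"claw":0.02},{"slide":[0,0,0],"twist":[-7,0,0],"claw":0.02},{"slide":[0,0,0],"twist":[-7,0,0],"claw":0.02},{"slide":[0,0,0],"twist":[-7,0,0],"claw":0.02},{"slide":[0,0,0],"twist":[-7,0,0],"claw":0.02},{"slide":[0,0,0],"twist":[-7,0,0],"claw":0.02},{"slide":[0,0,0],"twist":[-7,0,0],"claw":0.02},{"slide":[0,0,0],"twist":[-7,0,0],"claw":0.02},{"slide":[0,0,0],"twist":[-4,0,0],"claw":0.02}]';python3 - <<'E'
from h import *
plan([.463,-.007,.22],319.2)
E
```

```text
clock: 7.6
position: [0.4961, 0.1038, 0.2176]
tcp_rot: [2.532, 1.571, 0.777]
ft_force: [0.9, -0.4, -4.2]
finger_gap: 0.0319
clock: 8.35
position: [0.4961, 0.1039, 0.2176]
tcp_rot: [1.915, 1.571, 1.208]
ft_force: [0.7, 0.8, -3.2]
finger_gap: 0.0315
t 8.35 twist(tool,deg) first [ 0.26 -0.   -0.01] | slide mm after twist [  -2.4 -105.6   47.4] norm 115.7 | slide before twist [  -2.4 -105.8   46.9]
q [ 0.5943  0.0867 -0.3652 -0.0001 -1.1187  1.8398] F [ 0.7072  0.8324 -3.2145] M [-0.0903  0.0384 -0.0101] gap 0.031533012192000054
```

```bash
python3 -m creep '[{"slide":[0,-0.026,0.012],"twist":[0,0,0],"claw":0.02},{"slide":[0,-0.035,0.016],"twist":[0,0,0],"claw":0.02},{"slide":[0,-0.028,0.013],"twist":[0,0,0],"claw":0.02},{"slide":[0,-0.016,0.006],"twist":[0,0,0],"claw":0.02},{"slide":[0,0,0],"twist":[0,0,0],"claw":0.02},{"slide":[0,0,0],"twist":[0,0,0],"claw":0.02},{"slide":[0,0,0],"twist":[0,0,0],"claw":0.02}]';python3 - <<'E'
from h import *
plan([.463,-.007,.22],319.2)
np.save("P6.npy",robot.camera_params("wrist"),allow_pickle=True)
im=robot.grab_frame("wrist"); cv2.imwrite("pics/w6.png",im[:,:,::-1]);
u,v=pj("wrist",[.5093,.0455,.138]);print(u,v); u,v=int(u)-75,int(v)-60;u=max(u,0);v=max(v,0);print(u,v)
crop(im,u,v,u+160,v+125,4.8,"pics/w6c.png")
im=robot.grab_frame("top");cv2.imwrite("pics/t6.png",im[:,:,::-1]);print(pj("top",[.5093,.0455,.138]))
E
```

```text
clock: 8.93
position: [0.4632, -0.0057, 0.2178]
tcp_rot: [1.216, 1.57, 0.502]
ft_force: [0.5, 0.3, -3.9]
finger_gap: 0.0315
t 8.93 twist(tool,deg) first [-0.1   0.02 -0.05] | slide mm after twist [-2.2 -1.1  0.7] norm 2.5 | slide before twist [-2.2 -1.1  0.7]
q [ 0.4145  0.0088 -0.448  -0.0001 -1.1131  2.0133] F [ 0.5076  0.3156 -3.9095] M [-0.0598 -0.0217  0.075 ] gap 0.03154391302228455
325.4371455956712 132.5041599119445
250 72
[250.9299 197.955 ]
```

View pics/w6.png

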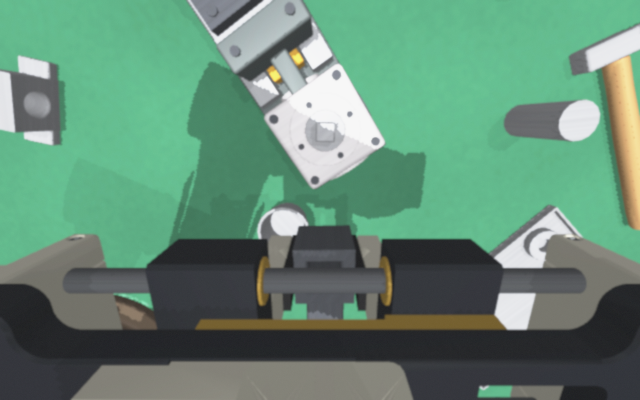

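View pics/w6c.png

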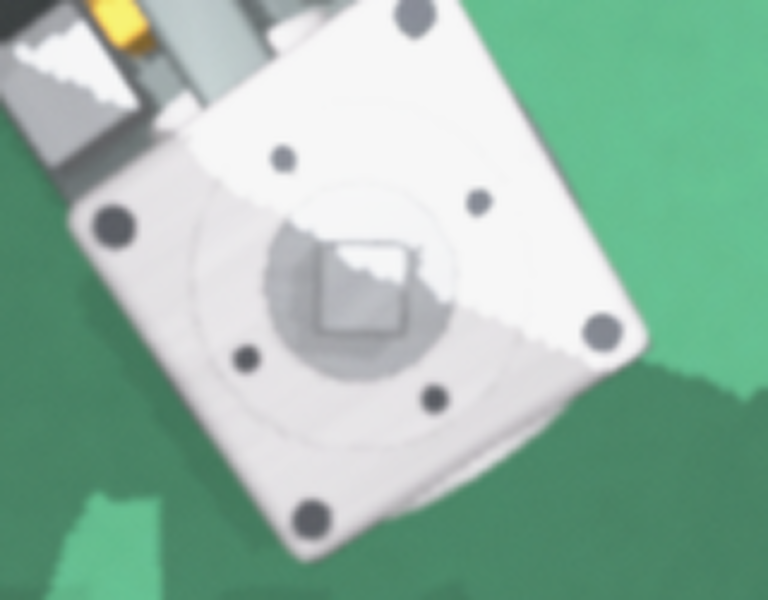

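Both wrist views agree: square at ~(325,132), sides aligned with the tool axes (crop corners 320,242 / 407,242 / 403,332 / 318,331).

```bash
python3 - <<'E'
from h import *
P=np.load("P6.npy",allow_pickle=True).item()
W=lambda u,v,z: bp("wrist",((u+.5)/4.8-.5+250,(v+.5)/4.8-.5+72),z,P)
z=.137
c=np.array([W(*p,z) for p in((320,242),(407,242),(403,332),(318,331))]);print(c.mean(0))
for i in range(4):
    d=c[(i+1)%4]-c[i];print(np.linalg.norm(d),np.degrees(np.arctan2(d[1],d[0]))%90)
print("shoulder",W(360,283,.110))
plan([.509,.0455,.16],319.2)
E
```

```text
[0.5095 0.0459 0.137 ]
0.01500265043393791 49.04086301831379
0.015204676180138724 47.0000120956646
0.014933202496504554 48.3800800023231
0.015030195848049932 47.244987428136085
shoulder [0.5091 0.0458 0.11  ]
t 9.03 twist(tool,deg) first [-0.01  0.   -0.02] | slide mm after twist [57.6 68.1  1.6] norm 89.2 | slide before twist [57.6 68.1  1.5]
q [ 0.4159  0.0095 -0.4478 -0.0001 -1.1132  2.0134] F [-0.3819  0.6841 -4.17  ] M [-0.0569  0.0328 -0.0232] gap 0.03227569609472499
```

```bash
python3 -m creep '[{"slide":[0,0.015,0.0016],"twist":[0.6,0,0],"claw":0.02},{"slide":[0,0.03,0],"twist":[0,0,0],"claw":0.02},{"slide":[0.01,0.0163,0],"twist":[0,0,0],"claw":0.02},{"slide":[0.015,0.008,0],"twist":[0,0,0],"claw":0.02},{"slide":[0.02,0,0],"twist":[0,0,0],"claw":0.02},{"slide":[0.015,0,0],"twist":[0,0,0],"claw":0.02},{"slide":[0.004,0,0],"twist":[0,0,0],"claw":0.02},{"slide":[0,0,0],"twist":[0,0,0],"claw":0.02},{"slide":[0,0,0],"twist":[0,0,0],"claw":0.02},{"slide":[0,0,0],"twist":[0,0,0],"claw":0.02}]';python3 - <<'E'
from h import *
plan([.5099,.0463,.152],318.6)
for n in("side","top","wrist"):
    im=robot.grab_frame(n)
    if n=="side": crop(im,200,200,360,320,4.5,"pics/s7.png")
    if n=="top": crop(im,180,130,340,250,4.5,"pics/t7.png")
    if n=="wrist": cv2.imwrite("pics/w7.png",im[:,:,::-1])
E
```

```text
clock: 9.87
position: [0.5108, 0.0464, 0.1547]
tcp_rot: [0.958, 1.569, 0.236]
ft_force: [-0.4, -0.4, -3.3]
finger_gap: 0.0315
t 9.87 twist(tool,deg) first [ 0.03  0.06 -0.08] | slide mm after twist [ 2.7 -0.7 -0.7] norm 2.8 | slide before twist [ 2.7 -0.7 -0.7]
q [ 0.4741  0.1529 -0.4444  0.0005 -0.9718  1.9453] F [-0.445  -0.418  -3.2903] M [-0.0937 -0.0335  0.012 ] gap 0.03146536896814341
```

View pics/s7.png

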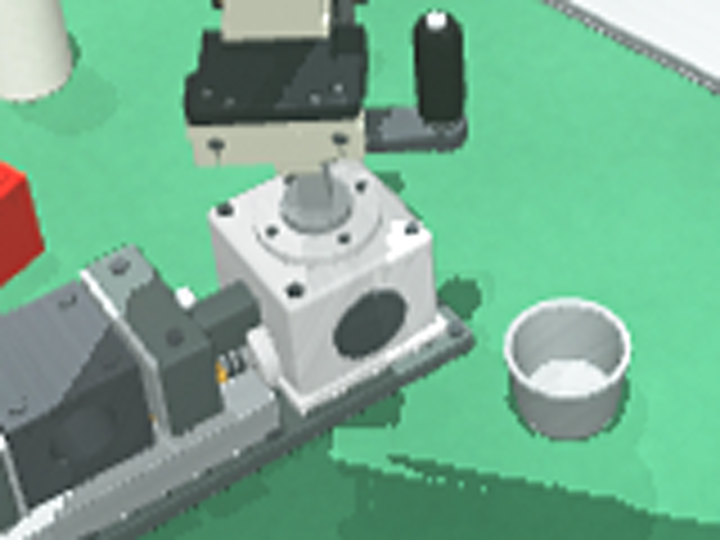

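View pics/w7.png

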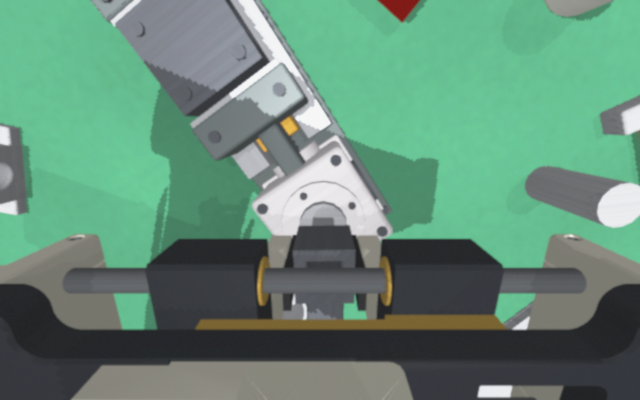

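Square top at (322,222) sits right under the hub centreline (323). Descend gently.

```bash
python3 -m creep '[{"slide":[0.004,-0.0005,-0.0005],"twist":[0,0,0],"claw":0.02},{"slide":[0.004,0,0],"twist":[0,0,0],"claw":0.02},{"slide":[0.004,0,0],"twist":[0,0,0],"claw":0.02},{"slide":[0.003,0,0],"twist":[0,0,0],"claw":0.02},{"slide":[0,0,0],"twist":[0,0,0],"claw":0.02},{"slide":[0,0,0],"twist":[0,0,0],"claw":0.02}]';python3 -c "
from h import *
plan([.5099,.0463,.1146],318.6)"
```

```text
clock: 10.52
position: [0.5091, 0.0458, 0.1382]
tcp_rot: [-1.874, 1.57, -2.596]
ft_force: [-0.2, -0.2, -2.5]
finger_gap: 0.0317
t 10.52 twist(tool,deg) first [ 0.01 -0.01  0.04] | slide mm after twist [23.6  0.9  0.2] norm 23.7 | slide before twist [23.6  0.9  0.2]
q [ 0.4743  0.1691 -0.4673  0.0001 -0.9351  1.9448] F [-0.2192 -0.1611 -2.4708] M [-0.007   0.085   0.0139] gap 0.031715731471059085
```

```bash
python3 -m creep '[{"slide":[0.003,0,0],"twist":[0,0,0],"claw":0.02},{"slide":[0.003,0,0],"twist":[0,0,0],"claw":0.02},{"slide":[0,0,0],"twist":[0,0,0],"claw":0.02}]';python3 -c "
from h import *
plan([.5099,.0463,.1146],318.6)"
```

```text
clock: 10.77
position: [0.5089, 0.0458, 0.1319]
tcp_rot: [-2.193, 1.57, -2.916]
ft_force: [-0.2, -0.1, -3.8]
finger_gap: 0.0319
t 10.77 twist(tool,deg) first [-0.01 -0.03  0.04] | slide mm after twist [17.3  1.1  0.4] norm 17.3 | slide before twist [17.3  1.1  0.4]
q [ 0.4743  0.176  -0.4755 -0.0003 -0.9202  1.9447] F [-0.2386 -0.1372 -3.8199] M [-0.0367  0.0948  0.0184] gap 0.03193464619670308
```

It's over the square with no resistance. Continue to the shoulder.

```bash
python3 -m creep '[{"slide":[0.005,0,0],"twist":[0,0,0],"claw":0.02},{"slide":[0.005,0,0],"twist":[0,0,0],"claw":0.02},{"slide":[0.004,0,0],"twist":[0,0,0],"claw":0.02},{"slide":[0.002,0,0],"twist":[0,0,0],"claw":0.02},{"slide":[0,0,0],"twist":[0,0,0],"claw":0.02},{"slide":[0,0,0],"twist":[0,0,0],"claw":0.02}]';python3 - <<'E'
from h import *
plan([.5099,.0463,.1146],318.6)
im=robot.grab_frame("side");crop(im,200,200,360,320,4.5,"pics/s8.png")
E
```

```text
clock: 11.27
position: [0.5092, 0.0458, 0.1164]
tcp_rot: [-1.724, 1.57, -2.447]
ft_force: [-0.3, -0.3, -3.5]
finger_gap: 0.0316
t 11.27 twist(tool,deg) first [ 0.01 -0.    0.02] | slide mm after twist [1.8 0.8 0.2] norm 2.0 | slide before twist [1.8 0.8 0.2]
q [ 0.4743  0.1943 -0.4945  0.0001 -0.8825  1.9448] F [-0.3239 -0.2991 -3.5417] M [-0.1081 -0.0085 -0.0003] gap 0.031606015386362825
```

View pics/s8.png

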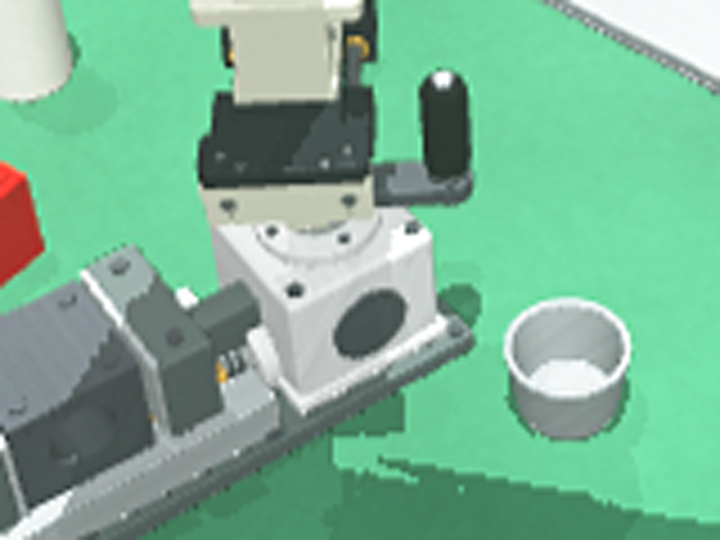

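Crank is nearly at the shoulder. Touch down by 1 mm increments.

```bash
for i in 1; do python3 -m creep '[{"slide":[0.001,0,0],"twist":[0,0,0],"claw":0.02},{"slide":[0.001,0,0],"twist":[0,0,0],"claw":0.02},{"slide":[0,0,0],"twist":[0,0,0],"claw":0.02},{"slide":[0,0,0],"twist":[0,0,0],"claw":0.02}]' 55; done;python3 - <<'E'
from h import *
plan([.5099,.0463,.1146],318.6)
E
```

```text
clock: 11.65
position: [0.5093, 0.0459, 0.1146]
tcp_rot: [1.171, 1.571, 0.448]
ft_force: [0.2, 0.5, -3.1]
finger_gap: 0.0318
t 11.65 twist(tool,deg) first [ 0.01  0.   -0.01] | slide mm after twist [0.  0.7 0.2] norm 0.7 | slide before twist [0.  0.7 0.2]
q [ 0.4743  0.1963 -0.4968  0.     -0.8776  1.9448] F [ 0.1821  0.4691 -3.0881] M [-0.0018 -0.0568  0.0114] gap 0.03180284638944801
```

```bash
python3 -m creep '[{"slide":[0.001,0,0],"twist":[0,0,0],"claw":0.02},{"slide":[0,0,0],"twist":[0,0,0],"claw":0.02},{"slide":[0,0,0],"twist":[0,0,0],"claw":0.02}]' 55; python3 -m creep '[{"slide":[0,0,0],"twist":[5,0,0],"claw":0.02},{"slide":[0,0,0],"twist":[5,0,0],"claw":0.02},{"slide":[0,0,0],"twist":[5,0,0],"claw":0.02},{"slide":[0,0,0],"twist":[5,0,0],"claw":0.02},{"slide":[0,0,0],"twist":[0,0,0],"claw":0.02}]';python3 - <<'E'
from h import *
plan([.5099,.0463,.1146],318.6)
E
```

```text
clock: 11.9
position: [0.5094, 0.0459, 0.1146]
tcp_rot: [0.714, 1.57, -0.008]
ft_force: [-3.2, 1.1, 6.9]
finger_gap: 0.0316
clock: 12.32
position: [0.5098, 0.0457, 0.1146]
tcp_rot: [0.797, 1.569, -0.278]
ft_force: [-1.8, -2.4, 5.8]
finger_gap: 0.0318
t 12.32 twist(tool,deg) first [-20.18   0.06  -0.04] | slide mm after twist [-0.   0.5 -0.3] norm 0.6 | slide before twist [-0.   0.4 -0.5]
q [ 0.4742  0.1965 -0.4972  0.0012 -0.8762  1.5919] F [-1.7897 -2.3615  5.8321] M [-0.7295  0.8439  0.0602] gap 0.031835123496569834
```

```bash
python3 -m creep '[{"slide":[0,0,0],"twist":[6,0,0],"claw":0.02},{"slide":[0,0,0],"twist":[6,0,0],"claw":0.02},{"slide":[0,0,0],"twist":[6,0,0],"claw":0.02},{"slide":[0,0,0],"twist":[6,0,0],"claw":0.02},{"slide":[0,0,0],"twist":[6,0,0],"claw":0.02}]';python3 - <<'E'
from h import *
plan([.5099,.0463,.1146],318.6); print(st()["effort"],st()["dq"])
im=robot.grab_frame("wrist"); cv2.imwrite("pics/w9.png",im[:,:,::-1])
im=robot.grab_frame("top"); crop(im,130,140,300,250,4.5,"pics/t9.png")
E
```

```text
clock: 12.73
position: [0.51, 0.0448, 0.1146]
tcp_rot: [0.637, 1.569, -0.96]
ft_force: [1.8, -8.7, 4.5]
finger_gap: 0.0316
t 12.73 twist(tool,deg) first [-50.07   0.13  -0.03] | slide mm after twist [-0.   1.1 -1.1] norm 1.5 | slide before twist [-0.  -0.1 -1.5]
q [ 0.4733  0.1967 -0.4975  0.0029 -0.8763  1.0699] F [ 1.8208 -8.7077  4.5262] M [-3.0606 -0.3582  0.3263] gap 0.03159079899267822
[  3.9432 -38.1834  24.1619   2.869    1.0542   1.7479] [-0.0023  0.002  -0.0026  0.003   0.0008 -1.2486]
```

View pics/w9.png

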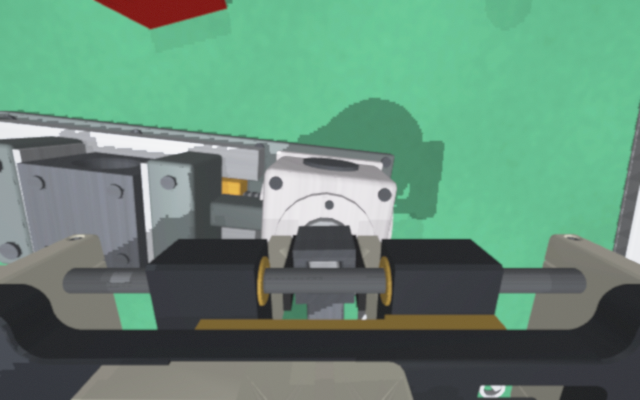

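View pics/t9.png

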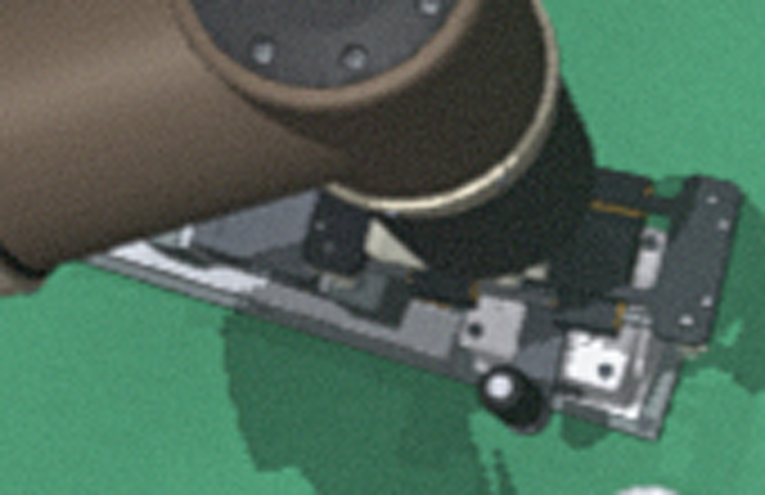

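```bash
python3 -m creep '[{"slide":[0,0.0001,0.0005],"twist":[6,0,0],"claw":0.02},{"slide":[0,0,0.0004],"twist":[6,0,0],"claw":0.02},{"slide":[0,0,0],"twist":[6,0,0],"claw":0.02},{"slide":[0,0,0],"twist":[6,0,0],"claw":0.02}]';python3 - <<'E'
from h import *
plan([.5099,.0463,.1146],318.6); print(st()["effort"][5])
E
```

```text
clock: 13.17
position: [0.5098, 0.0439, 0.1146]
tcp_rot: [0.962, 1.569, -1.053]
ft_force: [-0.3, -7.2, 5.6]
finger_gap: 0.0318
t 13.17 twist(tool,deg) first [-74.08   0.11  -0.04] | slide mm after twist [-0.   1.8 -1.5] norm 2.4 | slide before twist [-0.  -1.  -2.2]
q [ 0.4717  0.1965 -0.4976  0.0025 -0.8766  0.6527] F [-0.3392 -7.2144  5.5519] M [-2.6556  0.268   0.3589] gap 0.03182971982610465
1.7561519891023636
```

```bash
python3 -m creep '[{"slide":[0,0.0003,0.0005],"twist":[6,0,0],"claw":0.02},{"slide":[0,0,0.0004],"twist":[6,0,0],"claw":0.02},{"slide":[0,0,0.0002],"twist":[6,0,0],"claw":0.02},{"slide":[0,0,0.0002],"twist":[6,0,0],"claw":0.02}]';python3 - <<'E'
from h import *
plan([.5083,.0446,.1146],318.6); print(st()["effort"][5])
im=robot.grab_frame("wrist"); cv2.imwrite("pics/w10.png",im[:,:,::-1])
im=robot.grab_frame("side");crop(im,130,220,290,350,4.5,"pics/s10.png")
E
```

```text
clock: 13.5
position: [0.5093, 0.0432, 0.1146]
tcp_rot: [1.732, 1.569, -0.703]
ft_force: [-1.2, -1.8, 7.9]
finger_gap: 0.032
t 13.5 twist(tool,deg) first [-98.09   0.05  -0.07] | slide mm after twist [-0.   0.4 -1.7] norm 1.7 | slide before twist [-0.  -1.7 -0.1]
q [ 0.4703  0.1956 -0.4985  0.0016 -0.8762  0.2358] F [-1.2353 -1.8138  7.9233] M [-1.1374  0.7928  0.3142] gap 0.03197496767559659
1.75674419850111
```

View pics/w10.png

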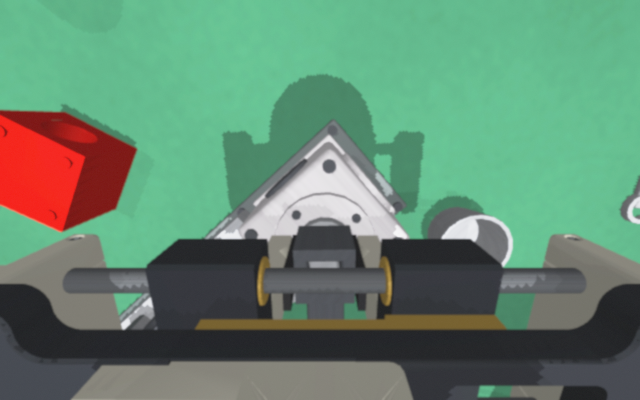

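View pics/s10.png

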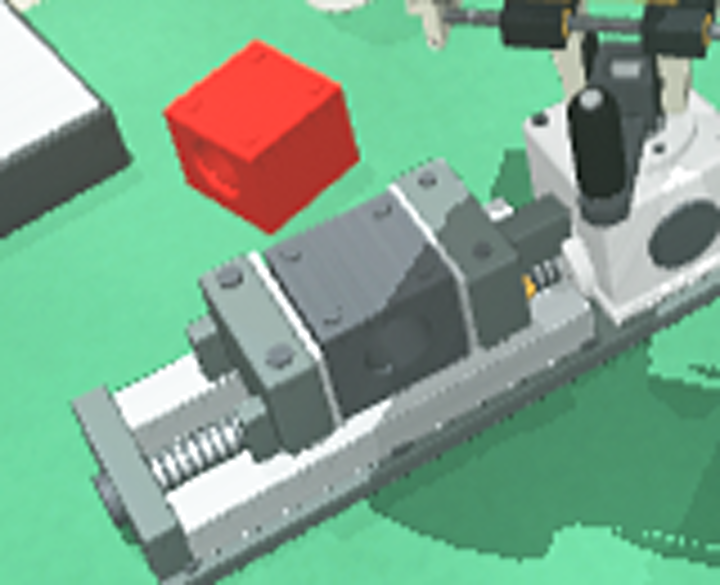

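```bash
python3 -m creep '[{"slide":[-0.0003,0,0.0002],"twist":[5,0,0],"claw":0.02},{"slide":[0,0,0.0002],"twist":[5,0,0],"claw":0.02},{"slide":[0,0,0.0002],"twist":[5,0,0],"claw":0.02}]';python3 - <<'E'
from h import *
plan([.5083,.0446,.1146],318.6); print(st()["effort"][5])
E
```

```text
clock: 13.85
position: [0.5089, 0.0429, 0.1146]
tcp_rot: [2.024, 1.57, -0.672]
ft_force: [0.2, -2.5, 3.7]
finger_gap: 0.0318
t 13.85 twist(tool,deg) first [-113.04    0.04   -0.07] | slide mm after twist [-0.   0.9 -1.6] norm 1.8 | slide before twist [-0.  -1.8 -0.2]
q [ 0.4701  0.1948 -0.4994  0.0015 -0.876  -0.0249] F [ 0.1659 -2.4863  3.6556] M [-1.1411  0.332   0.3101] gap 0.031825734226801704
1.4321491867303848
```

```bash
python3 -m creep '[{"slide":[0,0,0.0003],"twist":[5,0,0],"claw":0.02},{"slide":[0,0,0.0002],"twist":[5,0,0],"claw":0.02},{"slide":[0,0,0.0002],"twist":[5,0,0],"claw":0.02}]'|head -1;python3 - <<'E'
from h import *
plan([.5083,.0446,.1146],318.6); print(st()["effort"][5])
E
python3 -m creep '[{"slide":[0,0,0.0002],"twist":[5,0,0],"claw":0.02},{"slide":[0,0,0.0002],"twist":[5,0,0],"claw":0.02},{"slide":[0,0,0.0002],"twist":[5,0,0],"claw":0.02}]'|head -1;python3 - <<'E'
from h import *
plan([.5083,.0446,.1146],318.6); print(st()["effort"][5])
E
```

```text
clock: 14.1
t 14.1 twist(tool,deg) first [-128.04    0.03   -0.09] | slide mm after twist [ 0.   1.3 -1.3] norm 1.8 | slide before twist [ 0.  -1.8 -0.3]
q [ 0.4703  0.1938 -0.5007  0.0015 -0.8755 -0.2869] F [ 0.8195 -2.9461  3.3608] M [-1.074   0.1291  0.329 ] gap 0.03177190448591268
1.3895398378372192
clock: 14.35
t 14.35 twist(tool,deg) first [-143.04    0.01   -0.11] | slide mm after twist [-0.   1.7 -0.9] norm 1.9 | slide before twist [-0.  -1.9 -0.3]
q [ 0.4707  0.1929 -0.5019  0.0016 -0.8751 -0.5492] F [ 0.4676 -2.7626  2.4435] M [-1.0548  0.0279  0.3613] gap 0.031779613238769426
1.392516978085041
```

```bash
python3 -m creep '[{"slide":[0,0.0001,0.0002],"twist":[5,0,0],"claw":0.02},{"slide":[0,0,0.0002],"twist":[5,0,0],"claw":0.02}]'|head -1;python3 - <<'E'
from h import *
plan([.5083,.0446,.1146],318.6); print(st()["effort"][5])
E
python3 -m creep '[{"slide":[0,0,0.0002],"twist":[5,0,0],"claw":0.02},{"slide":[0,0,0.0002],"twist":[5,0,0],"claw":0.02}]'|head -1;python3 - <<'E'
from h import *
plan([.5083,.0446,.1146],318.6); print(st()["effort"][5])
im=robot.grab_frame("side");crop(im,130,220,290,350,4.5,"pics/s11.png")
E
```

```text
clock: 14.52
t 14.52 twist(tool,deg) first [-153.03   -0.02   -0.12] | slide mm after twist [ 0.   1.9 -0.6] norm 2.0 | slide before twist [ 0.  -1.9 -0.3]
q [ 0.4711  0.1923 -0.5027  0.0014 -0.8748 -0.724 ] F [ 1.2738 -2.5845  2.9063] M [-0.879  -0.0716  0.3102] gap 0.03198178484417626
1.3969369232654572
clock: 14.68
t 14.68 twist(tool,deg) first [-163.04   -0.03   -0.12] | slide mm after twist [-0.   2.1 -0.2] norm 2.1 | slide before twist [-0.  -2.  -0.4]
q [ 0.4717  0.1917 -0.5035  0.0015 -0.8745 -0.8991] F [ 0.2375 -2.0964  2.3741] M [-0.9158 -0.066   0.2882] gap 0.031780536296699
1.3782177865505219
```

View pics/s11.png

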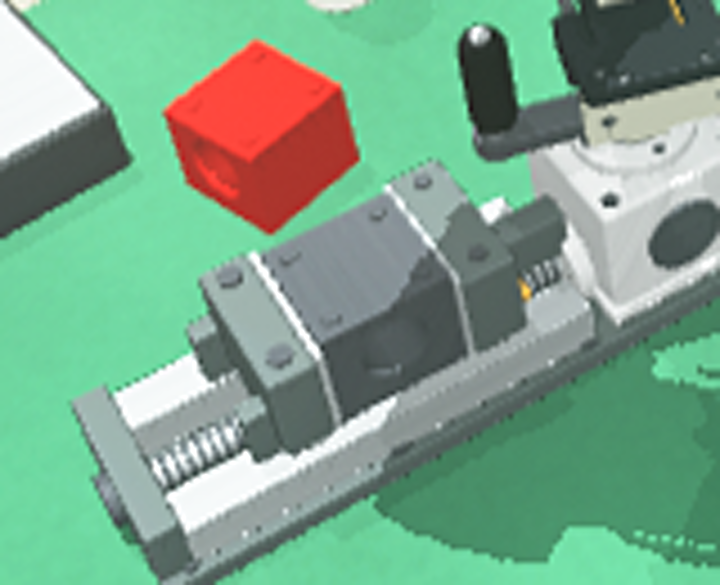

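Jaw is advancing (face edge at ~(440,260) → (430,250)), no pinch torque yet (Mz ≈ 0.3, running drag).

```bash
python3 -m creep '[{"slide":[0,0.0001,0.0002],"twist":[5,0,0],"claw":0.02},{"slide":[0,0,0.0002],"twist":[5,0,0],"claw":0.02}]'|head -1;python3 - <<'E'
from h import *
plan([.5083,.0446,.1146],318.6); print(st()["effort"][5])
E
python3 -m creep '[{"slide":[0,0,0.0002],"twist":[5,0,0],"claw":0.02},{"slide":[0,0,0.0002],"twist":[5,0,0],"claw":0.02}]'|head -1;python3 - <<'E'
from h import *
plan([.5083,.0446,.1146],318.6); print(st()["effort"][5])
E
python3 -m creep '[{"slide":[0,0,0.0002],"twist":[5,0,0],"claw":0.02},{"slide":[0,0,0.0002],"twist":[5,0,0],"claw":0.02}]'|head -1;python3 - <<'E'
from h import *
plan([.5083,.0446,.1146],318.6); print(st()["effort"][5])
E
```

```text
clock: 14.9
t 14.9 twist(tool,deg) first [-172.91   -0.06   -0.13] | slide mm after twist [-0.   2.1  0.1] norm 2.1 | slide before twist [-0.  -2.1 -0.4]
q [ 0.4723  0.1912 -0.5042  0.0014 -0.8742 -1.072 ] F [ 1.2981 -2.9179  3.0241] M [-0.9065 -0.2419  0.4387] gap 0.03183362293641511
1.529812105000019
clock: 15.07
t 15.07 twist(tool,deg) first [177.07   0.08   0.14] | slide mm after twist [-0.   2.1  0.5] norm 2.2 | slide before twist [-0.  -2.1 -0.4]
q [ 0.4731  0.1907 -0.5048  0.0015 -0.8739 -1.2476] F [ 0.3685 -1.2647  2.9096] M [-1.0314 -0.3707  0.471 ] gap 0.03159089605365094
1.2230179086327553
clock: 15.23
t 15.23 twist(tool,deg) first [167.08   0.08   0.13] | slide mm after twist [-0.   2.1  0.8] norm 2.2 | slide before twist [ 0.  -2.2 -0.3]
q [ 0.4739  0.1904 -0.5053  0.0016 -0.8737 -1.4229] F [ 2.6028 -3.0299  1.7446] M [-1.0681 -0.4648  0.5578] gap 0.031604929461228636
1.1435956880450249
```

Torque rose 0.31 → 0.56 N m (≈ 3.5–4 N at the grip, ≈ 100 N clamping). Stop, hold, and check.

```bash
python3 -m creep '[{"slide":[0,0,0],"twist":[0,0,0],"claw":0.02},{"slide":[0,0,0],"twist":[0,0,0],"claw":0.02},{"slide":[0,0,0],"twist":[0,0,0],"claw":0.02},{"slide":[0,0,0],"twist":[0,0,0],"claw":0.02}]';python3 - <<'E'
from h import *
plan([.5083,.0446,.1146],318.6); print(st()["effort"][5])
im=robot.grab_frame("side");crop(im,130,220,290,350,4.5,"pics/s12.png")
E
```

```text
clock: 15.57
position: [0.5063, 0.0436, 0.1146]
tcp_rot: [-2.27, 1.569, -0.073]
ft_force: [2.1, -4.5, 4.4]
finger_gap: 0.032
t 15.57 twist(tool,deg) first [167.3    0.1    0.11] | slide mm after twist [-0.   2.1  0.9] norm 2.2 | slide before twist [-0.  -2.2 -0.4]
q [ 0.4737  0.1904 -0.5052  0.0012 -0.8737 -1.4188] F [ 2.0596 -4.4768  4.4298] M [-1.5823 -0.8939  0.291 ] gap 0.03204426532843044
-0.19712635315954685
```

View pics/s12.png

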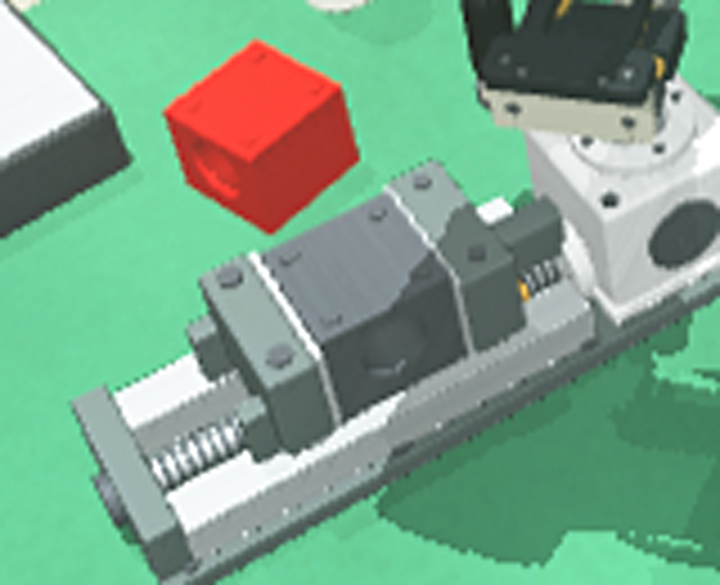

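```bash
python3 -m creep '[{"slide":[0,0.0003,0.0001],"twist":[1.5,0,0],"claw":0.02},{"slide":[0,0,0],"twist":[1.5,0,0],"claw":0.02}]';python3 - <<'E'
from h import *
plan([.5083,.0446,.1146],318.6); print(st()["effort"][5])
E
```

```text
clock: 15.78
position: [0.5063, 0.0437, 0.1146]
tcp_rot: [-2.132, 1.569, 0.012]
ft_force: [3.6, -3.5, 3.4]
finger_gap: 0.0318
t 15.78 twist(tool,deg) first [164.27   0.14   0.12] | slide mm after twist [-0.   2.   0.9] norm 2.2 | slide before twist [-0.  -2.2 -0.3]
q [ 0.4739  0.19   -0.5057  0.0013 -0.873  -1.4719] F [ 3.591  -3.5247  3.4402] M [-1.2992 -1.0703  0.5473] gap 0.03180552087519726
-0.004428190004546195
```

Confirmed at slow speed (0.55 N m). Ease off the torque within the play and lift.

```bash
python3 -m creep '[{"slide":[0,0,0],"twist":[-2,0,0],"claw":0.02},{"slide":[0,0,0],"twist":[-1.5,0,0],"claw":0.02},{"slide":[-0.001,0.0002,0.0003],"twist":[0,0,0],"claw":0.02},{"slide":[-0.002,0,0],"twist":[0,0,0],"claw":0.02},{"slide":[-0.003,0,0],"twist":[0,0,0],"claw":0.02},{"slide":[0,0,0],"twist":[0,0,0],"claw":0.02}]';python3 - <<'E'
from h import *
plan([.5083,.0446,.1146],318.6)
E
```

```text
clock: 16.28
position: [0.5061, 0.0437, 0.1191]
tcp_rot: [-2.23, 1.569, -0.025]
ft_force: [12.1, -6.2, -11.9]
finger_gap: 0.0317
t 16.28 twist(tool,deg) first [167.76   0.11   0.1 ] | slide mm after twist [4.5 2.1 1. ] norm 5.1 | slide before twist [ 4.5 -2.3 -0.6]
q [ 0.4739  0.1846 -0.5001  0.0011 -0.8845 -1.4108] F [ 12.137   -6.2011 -11.8605] M [-2.2709 -4.1508  0.0956] gap 0.031722639987704845
```

```bash
python3 -m creep '[{"slide":[0,-0.0006,-0.001],"twist":[0,0,0],"claw":0.02},{"slide":[0,0,0],"twist":[0,0,0],"claw":0.02},{"slide":[-0.002,0,0],"twist":[0,0,0],"claw":0.02},{"slide":[-0.003,0,0],"twist":[0,0,0],"claw":0.02},{"slide":[0,0,0],"twist":[0,0,0],"claw":0.02}]';python3 - <<'E'
from h import *
plan([.5083,.0446,.1146],318.6)
E
```

```text
clock: 16.7
position: [0.5062, 0.0436, 0.124]
tcp_rot: [-1.058, 1.57, 1.146]
ft_force: [6.3, -1.0, -10.5]
finger_gap: 0.0315
t 16.7 twist(tool,deg) first [167.69   0.04  -0.02] | slide mm after twist [9.4 2.1 0.9] norm 9.7 | slide before twist [ 9.4 -2.3 -0.4]
q [ 0.4728  0.1798 -0.4921 -0.0004 -0.8985 -1.4099] F [  6.3354  -1.0212 -10.4662] M [-0.8705 -2.624   0.0885] gap 0.031460735278267184
```

```bash
python3 -m creep '[{"slide":[-0.001,-0.0005,-0.0005],"twist":[0,0,0],"claw":0.02},{"slide":[-0.004,0,0],"twist":[0,0,0],"claw":0.02},{"slide":[-0.005,0,0],"twist":[0,0,0],"claw":0.02},{"slide":[-0.005,0,0],"twist":[0,0,0],"claw":0.02}]';python3 - <<'E'
from h import *
plan([.5083,.0446,.1146],318.6)
E
```

```text
clock: 17.03
position: [0.5061, 0.0435, 0.1388]
tcp_rot: [0.722, 1.569, 2.926]
ft_force: [3.3, 0.2, -5.5]
finger_gap: 0.0318
t 17.03 twist(tool,deg) first [167.67  -0.07  -0.1 ] | slide mm after twist [24.2  2.3  1. ] norm 24.4 | slide before twist [24.2 -2.5 -0.5]
q [ 0.4722  0.1637 -0.4721 -0.0012 -0.9361 -1.4092] F [ 3.2852  0.1546 -5.5496] M [ 0.0809 -0.9755 -0.0105] gap 0.03180223824473303
```

```bash
python3 -m creep '[{"slide":[-0.012,0,0],"twist":[0,0,0],"claw":0.02},{"slide":[-0.02,0,0],"twist":[0,0,0],"claw":0.02},{"slide":[-0.02,0,0],"twist":[6.7,0,0],"claw":0.02},{"slide":[-0.02,0,0],"twist":[6.7,0,0],"claw":0.02},{"slide":[-0.01,0,0],"twist":[6.7,0,0],"claw":0.02},{"slide":[0,0,0],"twist":[6.7,0,0],"claw":0.02},{"slide":[0,0,0],"twist":[0,0,0],"claw":0.02},{"slide":[0,0,0],"twist":[0,0,0],"claw":0.02}]';python3 - <<'E'
from h import *
plan([.5065,-.336,.22],99.3)
im=robot.grab_frame("wrist"); cv2.imwrite("pics/w13.png",im[:,:,::-1])
im=robot.grab_frame("side");crop(im,130,220,290,350,4.5,"pics/s13.png")
E
```

```text
clock: 17.7
position: [0.5055, 0.0433, 0.2212]
tcp_rot: [1.272, 1.569, 3.01]
ft_force: [0.9, 0.3, -4.1]
finger_gap: 0.0315
t 17.7 twist(tool,deg) first [ 0.3   0.03 -0.1 ] | slide mm after twist [   1.2   60.3 -374.5] norm 379.3 | slide before twist [   1.1   62.2 -374.1]
q [ 0.4723  0.086  -0.3571 -0.0012 -1.1292 -1.875 ] F [ 0.8857  0.3097 -4.0656] M [-0.0302  0.1479  0.014 ] gap 0.03153082943697031
```

View pics/w13.png

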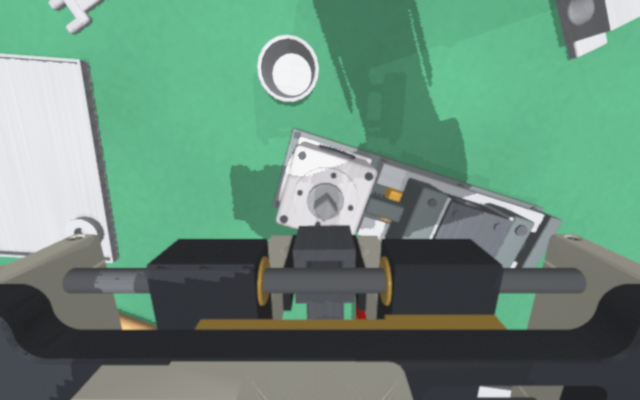

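View pics/s13.png

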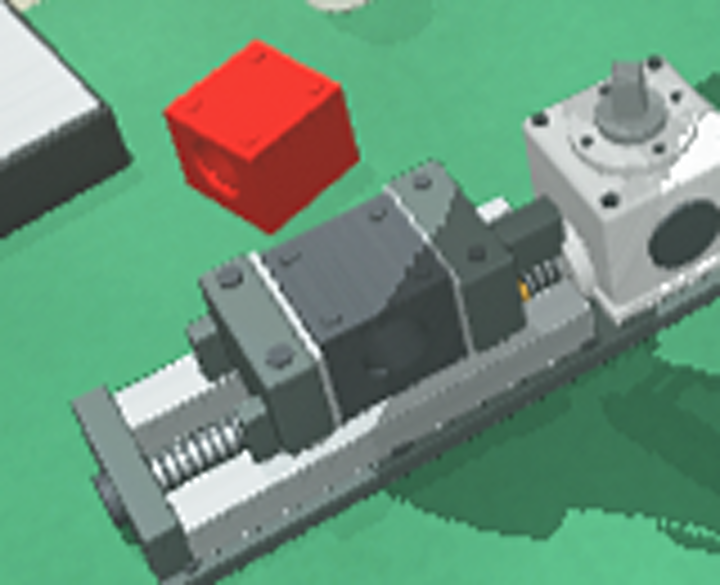

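Crank is off the shaft (bare square visible at (325,202)), and the housing stays clamped. Go back to the tray.

```bash
python3 -m creep '[{"slide":[0,0.004,-0.025],"twist":[0.2,0,0],"claw":0.02},{"slide":[0,0.006,-0.039],"twist":[0,0,0],"claw":0.02},{"slide":[0,0.006,-0.039],"twist":[0,0,0],"claw":0.02},{"slide":[0,0.006,-0.039],"twist":[0,0,0],"claw":0.02},{"slide":[0,0.006,-0.039],"twist":[0,0,0],"claw":0.02},{"slide":[0,0.006,-0.039],"twist":[0,0,0],"claw":0.02},{"slide":[0,0.006,-0.039],"twist":[0,0,0],"claw":0.02},{"slide":[0,0.006,-0.039],"twist":[0,0,0],"claw":0.02},{"slide":[0,0.006,-0.035],"twist":[0,0,0],"claw":0.02},{"slide":[0,0.005,-0.025],"twist":[0,0,0],"claw":0.02}]'; python3 -m creep '[{"slide":[0,0.003,-0.016],"twist":[0,0,0],"claw":0.02},{"slide":[0,0,0],"twist":[0,0,0],"claw":0.02},{"slide":[0,0,0],"twist":[0,0,0],"claw":0.02},{"slide":[0,0,0],"twist":[0,0,0],"claw":0.02}]';python3 - <<'E'
from h import *
plan([.5065,-.336,.0085],99.3)
im=robot.grab_frame("wrist"); cv2.imwrite("pics/w14.png",im[:,:,::-1])
E
```

```text
clock: 18.63
position: [0.5062, -0.322, 0.2207]
tcp_rot: [1.245, 1.569, 2.977]
ft_force: [0.6, 1.3, -3.4]
finger_gap: 0.0316
clock: 18.97
position: [0.5062, -0.3351, 0.2211]
tcp_rot: [0.886, 1.569, 2.618]
ft_force: [-0.9, -0.5, -3.7]
finger_gap: 0.0318
t 18.97 twist(tool,deg) first [-0.12  0.06 -0.07] | slide mm after twist [212.6  -0.2  -1. ] norm 212.6 | slide before twist [212.6  -0.4  -1.2]
q [-0.2636  0.2524 -0.1513 -0.0004 -1.1685 -1.1468] F [-0.8518 -0.5272 -3.6638] M [ 0.0121  0.1319 -0.0135] gap 0.03179952069894433
```

View pics/w14.png

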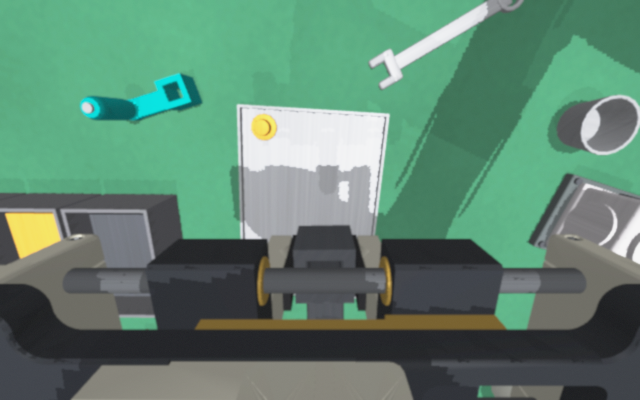

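Same place as the pick; nut at (263,126) untouched. Descend, slowly at the end.

```bash
python3 -m creep '[{"slide":[0.02,0,-0.001],"twist":[0,0,0],"claw":0.02},{"slide":[0.03,0,0],"twist":[0,0,0],"claw":0.02},{"slide":[0.035,0,0],"twist":[0,0,0],"claw":0.02},{"slide":[0.035,0,0],"twist":[0,0,0],"claw":0.02},{"slide":[0.03,0,0],"twist":[0,0,0],"claw":0.02},{"slide":[0.025,0,0],"twist":[0,0,0],"claw":0.02},{"slide":[0.015,0,0],"twist":[0,0,0],"claw":0.02},{"slide":[0.009,0,0],"twist":[0,0,0],"claw":0.02},{"slide":[0,0,0],"twist":[0,0,0],"claw":0.02},{"slide":[0,0,0],"twist":[0,0,0],"claw":0.02}]';python3 - <<'E'
from h import *
plan([.5065,-.336,.0085],99.3)
E
```

```text
clock: 19.85
position: [0.5073, -0.3361, 0.0234]
tcp_rot: [-2.729, 1.57, -0.998]
ft_force: [0.3, -0.3, -3.4]
finger_gap: 0.0314
t 19.85 twist(tool,deg) first [-0.1  -0.02  0.01] | slide mm after twist [14.9  0.8  0.3] norm 14.9 | slide before twist [14.9  0.8  0.3]
q [-0.2644  0.4495 -0.3715  0.0004 -0.7496 -1.1462] F [ 0.2646 -0.3233 -3.361 ] M [0.0197 0.1026 0.0042] gap 0.031396075643427904
```

```bash
python3 -m creep '[{"slide":[0.005,0,0],"twist":[0,0,0],"claw":0.02},{"slide":[0.005,0,0],"twist":[0,0,0],"claw":0.02},{"slide":[0.002,0,0],"twist":[0,0,0],"claw":0.02},{"slide":[0.0015,0,0],"twist":[0,0,0],"claw":0.02},{"slide":[0.001,0,0],"twist":[0,0,0],"claw":0.02},{"slide":[0,0,0],"twist":[0,0,0],"claw":0.02},{"slide":[0,0,0],"twist":[0,0,0],"claw":0.02}]';python3 - <<'E'
from h import *
plan([.5065,-.336,.0076],99.3)
E
```

```text
clock: 20.43
position: [0.5067, -0.3366, 0.0085]
tcp_rot: [-2.122, 1.571, -0.393]
ft_force: [0.4, 0.0, -3.8]
finger_gap: 0.0315
t 20.43 twist(tool,deg) first [-0.2  -0.01  0.01] | slide mm after twist [0.9 0.1 0.7] norm 1.1 | slide before twist [0.9 0.1 0.7]
q [-0.2656  0.4691 -0.3828  0.     -0.7187 -1.1464] F [ 0.4408  0.0247 -3.8113] M [-0.0385  0.0322  0.0323] gap 0.0315258490069412
```

```bash
python3 -m creep '[{"slide":[0.0008,0,0],"twist":[0,0,0],"claw":0.02},{"slide":[0.0004,0,0],"twist":[0,0,0],"claw":0.02},{"slide":[0,0,0],"twist":[0,0,0],"claw":0.02},{"slide":[0,0,0],"twist":[0,0,0],"claw":0.02}]';python3 - <<'E'
from h import *
plan([.5065,-.336,.0076],99.3)
E
```

```text
clock: 20.77
position: [0.5069, -0.3367, 0.0076]
tcp_rot: [-2.181, 1.57, -0.451]
ft_force: [-1.4, 1.0, 2.8]
finger_gap: 0.0314
t 20.77 twist(tool,deg) first [-0.19 -0.02  0.03] | slide mm after twist [0.  0.3 0.7] norm 0.8 | slide before twist [0.  0.3 0.7]
q [-0.2655  0.4702 -0.3836  0.0002 -0.7164 -1.1464] F [-1.3604  1.0425  2.835 ] M [ 0.382   0.5469 -0.0357] gap 0.03142268285242376
```

On the floor (light contact). Open and withdraw straight up.

```bash
python3 -m creep '[{"slide":[0,0,0],"twist":[0,0,0],"claw":0.056},{"slide":[0,0,0],"twist":[0,0,0],"claw":0.056},{"slide":[0,0,0],"twist":[0,0,0],"claw":0.056},{"slide":[0,0,0],"twist":[0,0,0],"claw":0.056},{"slide":[-0.005,0,0],"twist":[0,0,0],"claw":0.056},{"slide":[-0.02,0,0],"twist":[0,0,0],"claw":0.056},{"slide":[-0.03,0,0],"twist":[0,0,0],"claw":0.056},{"slide":[-0.035,0,0],"twist":[0,0,0],"claw":0.056},{"slide":[-0.035,0,0],"twist":[0,0,0],"claw":0.056},{"slide":[-0.02,0,0],"twist":[0,0,0],"claw":0.056}]'; python3 -m creep '[{"slide":[0,-0.03,0],"twist":[0,0,0],"claw":0.056},{"slide":[0,-0.04,0],"twist":[0,0,0],"claw":0.056},{"slide":[0,0,0],"twist":[0,0,0],"claw":0.056},{"slide":[0,0,0],"twist":[0,0,0],"claw":0.056}]'; python3 - <<'E'
from h import *
plan([.5065,-.336,.0076],99.3)
im=robot.grab_frame("wrist"); cv2.imwrite("pics/w15.png",im[:,:,::-1])
im=robot.grab_frame("side"); cv2.imwrite("pics/s15.png",im[:,:,::-1]); 
im=robot.grab_frame("top"); cv2.imwrite("pics/t15.png",im[:,:,::-1]); 
E
```

```text
clock: 21.6
position: [0.508, -0.3373, 0.1568]
tcp_rot: [-2.213, 1.566, -0.483]
ft_force: [0.5, -0.1, -0.1]
finger_gap: 0.0564
clock: 21.93
position: [0.5772, -0.3249, 0.1519]
tcp_rot: [0.465, 1.571, 2.195]
ft_force: [-1.2, -0.4, 0.6]
finger_gap: 0.0557
t 21.93 twist(tool,deg) first [-0.12  0.01 -0.  ] | slide mm after twist [144.3  71.6   0.5] norm 161.1 | slide before twist [144.3  71.6   0.3]
q [-0.2189  0.3902 -0.1171 -0.0001 -1.0635 -1.1917] F [-1.2401 -0.4152  0.633 ] M [-0.0293  0.0857  0.0107] gap 0.055740233995394996
```

View pics/w15.png

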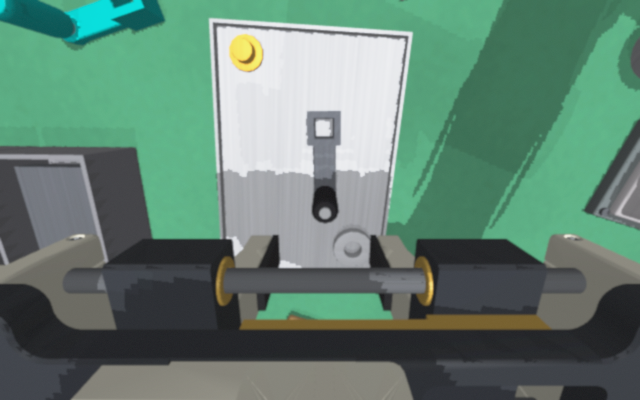

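View pics/t15.png

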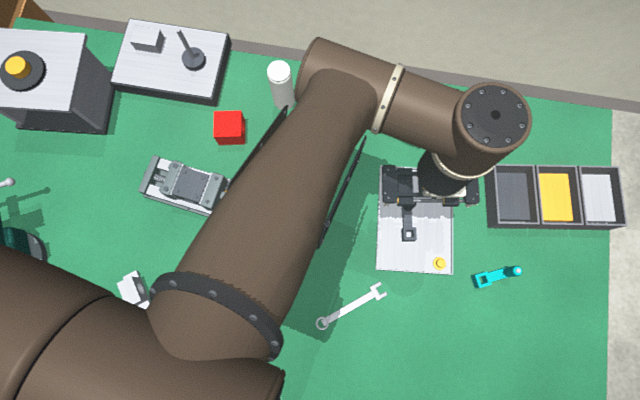

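View pics/s15.png

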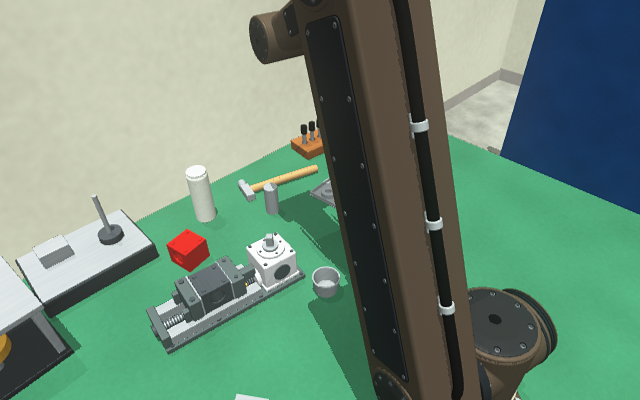

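The crank lies flat in the tray (hub at (323,128), grip at (325,205)). The nut (246,52), bearing (351,247), stub and cup are where they were, the housing sits between jaw and stop, and the arm is clear. Handing in.

```bash
python3 -c "
from plant import robot
print(robot.job_done()); print(robot.read_state()['clock'])"
```

```text
the job is handed in; nothing more can be done
None
the job is handed in; nothing more can be done
```

I fitted the crank, wound the housing tight, put the crank back in the tray and handed the job in at about 22 s of the 72 s allowed. No verdict was reported.

- **Fitting:** I gripped the crank by its hub and found the shaft's square from two wrist-camera views that agreed within about 1 mm. The crank slid down with no resistance, and seated on the shoulder with roughly 10 N of push.
- **Winding:** I turned the hub about 195° clockwise. The turning torque rose from about 0.31 N m (running drag) to 0.55 N m, and a slow extra 3° gave the same value. That is about 3.5 N extra at the grip, which I estimate as roughly 95–100 N of clamping. The clamping force was never measured directly.
- **Removing and laying down:** I eased the torque off within the crank's play and lifted it clear. It met the tray floor with only a few newtons, in the spot it came from.
- **Last checks:** The wrist view showed the crank flat in the tray with the bearing and nut in place. The side view showed the housing between jaw and stop, with the stub and cup where they started. The gripper was open and clear.
- **What disagreed:**
  - My first shaft position from the top camera was about 12 mm off, so I used the wrist views instead.
  - The hub sat about 1.7 mm off-centre in the grip. This caused sideways forces of up to about 9 N while winding and 14 N while lifting, which I corrected as I went.

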